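Sort brace studs by thread hand into the drop-front case

TASK

Pull the case's red-handled flap all the way down to open it. Then take the steel studs one at a time: try each in the yellow test nut, turning it clockwise with light pressure, and before trying the next one stand it upright inside the case, in the orange tray if it is right-handed (it runs well down into the nut) or in the blue tray if it is left-handed (it will not). When every stud is put away push the flap back up until it is fully shut, and leave the other things on the bench alone.

Things in the scene. Friction and masses are not known exactly. Their poses are not given: they have to be found in the camera images.
- stud1_mid (a point): loose steel stud standing on its foot (may be absent), 62 mm high, 0.15-0.3 kg, thread hand unknown. This point: on its axis, 31 mm above the foot, z up. Lower 30 mm: core 28 mm across, thread ribs 39 mm across from 4 to 26 mm above the foot. Upper 32 mm: flat spade head, 16 mm thick along the stud's x, 34 mm wide along its y: grip across the 16 mm, in its upper half
- stud2_mid (a point): another such stud, described as stud1_mid; may be absent; hand unknown, must be tried
- stud3_mid (a point): another such stud, described as stud1_mid; may be absent; hand unknown, must be tried
- stud4_mid (a point): another such stud, described as stud1_mid; may be absent; hand unknown, must be tried
- nut_mouth (a point): test nut: loose yellow block 90 x 90 x 45 mm, 2.5 kg, with an upright right-hand-threaded through bore. This point: bore centre at the top face, x and y square to the sides, z up. Bore 44 mm, brass ribs leave 32 mm, 26 mm deep. Enter with the foot level with the top face and the head's flats square to the block's sides (any of the four quarter turns; 0.3 rad, 1.5 mm of freedom)
- nut: the same block, origin under its centre. Lead 72 mm a turn: turned clockwise seen from above, a right-hand stud sinks 11.5 mm per rad almost without force (say 1.25 rad while sinking 14 mm; its foot 10 mm below the top face counts as run down) and comes out turning back. A left-hand stud jams with its foot about 5 to 8 mm deep: press at most 15 N. It may get knocked aside: look before each try
- flap_handle (a point): centre of the handle on the flap's free edge: red round bar 16 mm thick, 36 mm long along the case's y, on a 14 mm wide stem. Pinch it by its two ends from above; it turns between the fingers as the flap swings. It lies 150 mm from the hinge; the panel (120 mm long, 332 mm wide, 6 mm thick) ends 29 mm short of it
- flap_hinge (a point): middle of the flap's hinge line, at the case's lower front edge, 55 mm above the bench; its axes are the case's (x to the back of the case, away from the robot; y along the hinge; z up) and do not turn with the flap
- flap (a joint): flap angle, rad: 0 shut (leaning back over the trays, 38 degrees above horizontal), 2.4 fully open (lying forward towards the robot, almost level, at its stop). Handle = hinge + 0.150 m x (x: cos(0.663 + angle), z: sin(0.663 + angle)) in the case's axes. Stiff hinge: it stays where left; about 4 N at the handle moves it
- tray_orange_in (a point): centre of the inner floor (7 mm above the bench) of the orange tray, for right-hand studs, inside the case; inside 88 mm along the case's x, 148 mm along y, rim 11 mm above the floor; axes as the case's. Which tray is left varies. Studs within 10 mm of its middle line in x clear the shut flap; two fit 35 mm either side of the centre in y
- tray_blue_in (a point): the same for the blue tray, for left-hand studs
- case: fixed blue sheet-metal case, 108 mm deep (x), 336 mm wide (y), origin under the middle of its front edge, x to its back. Front wall and sides 47 mm high, back wall 66 mm, slanting rails at the two outer ends up to 125 mm. The trays' centres lie 54 mm behind the front edge, 81 mm either side of the middle
- tape: bystander, leave alone: orange tape measure, 75 x 45 x 70 mm; origin at the centre of its underside
- screwdriver: bystander, leave alone: red-handled screwdriver, 200 mm long; origin at the centre of its underside
- sanding_block: bystander, leave alone: pink sanding block, 90 x 45 x 35 mm; origin at the centre of its underside
- tiles: bystander, leave alone: stack of 100 mm tiles, 40 mm high; origin at the centre of its underside
- calculator: bystander, leave alone: black desk calculator, 90 x 150 x 14 mm; origin at the centre of its underside
Mind the look-alikes: they are no part of the job. What is shaped like the part that bears stud2_mid but green is not meant.

How it is judged:
By the outcome, as a careful person would: the job done as asked, in the order asked, and still so for the second after the job is handed in, with the robot touching nothing.
Of stud1, stud2, stud3, stud4 only 3 to 4 are there at a start; the rules pass over those that are not, and their reading is None.
At some moment in a run one of nut may be knocked a few centimetres aside while the robot is not near it.
It also fails if it takes over 210 s, if anything falls off the work surface, if the arm or the gripper's body presses on something with over 40 N, if the wrist force passes 120 N, or if a joint passes its speed limit or range.

ROBOT

A 7-joint arm with a two-finger parallel gripper is mounted at the origin on the work surface. World frame = base frame: x ahead of the robot, y to its left, z up, the work surface at z = 0. Lengths are in mm, angles in rad, forces in N, time in s.
With the tool pointing down it reaches from about 400 to 925 mm from the base axis. Payload 5.6 kg.
Tool frame: the origin (TCP) lies midway between the tips of the shut fingers; the grasp point (between the pads) lies 19 mm behind it (tcp_to_grasp is the distance from the TCP to the grasp point, in mm); z points along the fingers, y is the direction in which the jaws open and shut (so a half turn about z gives the same grasp; the last joint's range is limited). The gripper opens to 85 mm and grips with 20 to 120 N. Pads are 22 mm wide; open, the fingers measure 114 mm over their backs; the gripper's body (76 mm by 85 mm) begins 54 mm behind the grasp point. The pads swing forward as they close: fully open they stand 13 mm farther back than shut.
Start: joints at [1.257, 0.468, -0.012, 1.603, 0.006, 1.071, -0.056], TCP at [173.834, -626.331, 205.69] pointing down, gripper open.
Joint ranges: [-2.53, 2.53], [-0.31, 2.02], [-1.57, 1.55], [0.28, 2.44], [-1.29, 4.43], [0.15, 1.84], [-2.92, 2.92]. Speed limits (rad/s): [2.57, 2.57, 3.14, 3.14, 3.14, 3.14, 3.14].

INTERFACE

Orientations are given as a unit quaternion [w, x, y, z].
In Python, from workcell import * gives the robot as it stands. The module is installed in compiled form; this text tells all that it offers.
- The arm moves only by the tool apply_moves, never from a script. Its argument "increments" is text: rows parted by semicolons, each of 6 numbers parted by spaces: the shift along the tool's x, y, z scaled (see below), then the turn, a rotation vector about the tool's x, y, z scaled (see below). In form: x y z ax ay az; .... A call has 1 to 10 rows; each row is the pose to reach, as a shift and turn from the pose commanded when the call began, along the tool's axes at that moment, turning the shorter way round; what a row does not reach only later rows make up. The controller multiplies each number of a shift by 300 mm and each number of a turn by pi rad. A row lasts 1/12 s, in which the tool goes at most 41.7 mm and 7.16 degrees, less where a joint would pass 70% of its speed; a pose out of reach is approached as far as the arm can. A call with a number of a shift or a turn outside -1 to 1 is refused whole. A call with a gripper value outside its range is refused whole. "hand" is the closure, from 0 (fully open) to 1 (shut), set as the call begins (left out, the last holds). The fingers move at their own pace and stop on an object; "squeeze" is the grip in N (left out, the last holds). Time passes only in rows, so rows that repeat a pose let the fingers close. It gives the time, the measured TCP pose, the force and the opening at its end, in the units of the state.
- observe(): the state, without advancing time (a new reading comes with each control period).
- get_image(name): name is "scene" or "top"; returns a dict with "pixels" (384x512x3 uint8, red, green, blue), "depth" (384x512 float32, mm along the optical axis (not along the pixel's ray), 0 where there is no reading), "vfov" (degrees; the focal length in pixels is half the picture's height over the tangent of half this angle, whatever the lens; pixels are square), "cx", "cy" (the principal point, pixels), "position" and "attitude" of the camera in the world. Camera axes: x right, y down, z forward; pixel columns grow to the right and rows downward; lengths in mm; the calibration is good to about 2 mm. A picture is of the moment at which its call begins.
- close_job(): hands the job in, once; it reports no verdict.
The state is a dict: "t": time; "joints": joint angles; "joint_vel": joint speeds; "joint_torque": joint torques, N m; "tool_pos": TCP position; "tcp_rot": TCP orientation; "ft_force": force on the tool from outside, world axes, zero at the start; "wrist_torque": the same for the moment, N m; "gripper_width": finger opening in mm.
Only numpy, scipy, OpenCV 4.12 (cv2) and the standard library are available. Lean on these libraries where they do the work, as an engineer would, in place of code of your own. Each camera call takes 0.05 s, during which the arm holds its last target. There are 200 camera calls.

## Working session

There is one attempt and no reset: what is moved stays moved. The work goes in short steps, Python scripts to look and compute and a tool call to move; the robot and the scene stay as the last step left them, time stands still between calls to the robot, and variables do not carry over. Pictures are saved under pics/ and viewed, about 12 in all and at most 16, crops included, and the job is handed in when it is done.

Besides the shell and the picture viewer there is one more tool, called after "Request:" as name(argument=value, ...), one argument or row to a line, values as JSON. apply_moves: Moves the arm, as the interface text tells. Its arguments: {"type":"object","properties":{"increments":{"type":"string"},"hand":{"type":"number"},"squeeze":{"type":"number"}},"required":["increments"]}

```bash
mkdir -p pics
cat > h.py <<'E'
from workcell import *
import numpy as np, cv2
from scipy.spatial.transform import Rotation as R
def rot(q): return R.from_quat([q[1],q[2],q[3],q[0]])
def cam(name):
    g=get_image(name); h=g["pixels"].shape[0]; g["f"]=h/2/np.tan(np.radians(g["vfov"])/2); g["M"]=rot(g["attitude"]).as_matrix(); g["position"]=np.array(g["position"]); return g
def ray(g,u,v):
    return g["M"]@np.array([(u-g["cx"])/g["f"],(v-g["cy"])/g["f"],1.])
def plane(g,u,v,z):
    d=ray(g,u,v); return g["position"]+d*(z-g["position"][2])/d[2]
def dep(g,u,v): return g["position"]+ray(g,u,v)*g["depth"][int(v),int(u)]
def cloud(g):
    v,u=np.mgrid[:g["depth"].shape[0],:g["depth"].shape[1]]
    d=np.stack([(u-g["cx"])/g["f"],(v-g["cy"])/g["f"],np.ones(u.shape)],-1)*g["depth"][...,None]
    return d@g["M"].T+g["position"]
def proj(g,p):
    c=g["M"].T@(np.array(p)-g["position"]); return c[:2]/c[2]*g["f"]+[g["cx"],g["cy"]]
def save(g,n,crop=None,k=1):
    im=g["pixels"][...,::-1]
    if crop: im=im[crop[1]:crop[3],crop[0]:crop[2]]
    cv2.imwrite("pics/"+n,cv2.resize(im,None,fx=k,fy=k,interpolation=cv2.INTER_CUBIC))
E
python3 - <<'E'
from h import *
print(observe())
for n in("scene","top"):
    g=cam(n);print(n,g["position"],g["M"].round(3).tolist(),g["f"],g["cx"],g["cy"]);save(g,n+"0.png",k=1.5)
E
```

```text
{'t': 0.0, 'joints': array([ 1.25699499,  0.46839093, -0.01162841,  1.6036672 ,  0.00599188,
        1.07140508, -0.05627788]), 'joint_vel': array([ 0.00075433, -0.00203787,  0.00017509,  0.00029214,  0.00214751,
       -0.00079877, -0.0004109 ]), 'joint_torque': array([-2.02922192e-04, -5.32385373e+01,  2.11936474e-02, -2.51308501e+01,
        1.13756160e-02,  7.65788573e-03,  4.22917458e-05]), 'tool_pos': array([ 173.6557185 , -625.71821387,  204.71142416]), 'tcp_rot': array([-9.00578275e-04,  9.90848439e-01,  1.34976029e-01, -1.77439542e-04]), 'ft_force': array([ 0.58678039, -0.14073288, -0.6280702 ]), 'wrist_torque': array([-0.00869621,  0.01279894,  0.03728358]), 'gripper_width': 85.71440548396522}
scene [1109.05697403  627.0681866  1031.09861858] [[-0.789, 0.445, -0.424], [0.615, 0.591, -0.523], [0.018, -0.673, -0.739]] 453.18823229622933 254.01439164022491 187.55130172377062
top [ 267.87785114   -4.60795813 1621.18953686] [[0.008, -0.981, 0.195], [-1.0, -0.011, -0.015], [0.016, -0.194, -0.981]] 476.85359857405314 256.2434332480004 198.43724521988943
```

View pics/scene0.png

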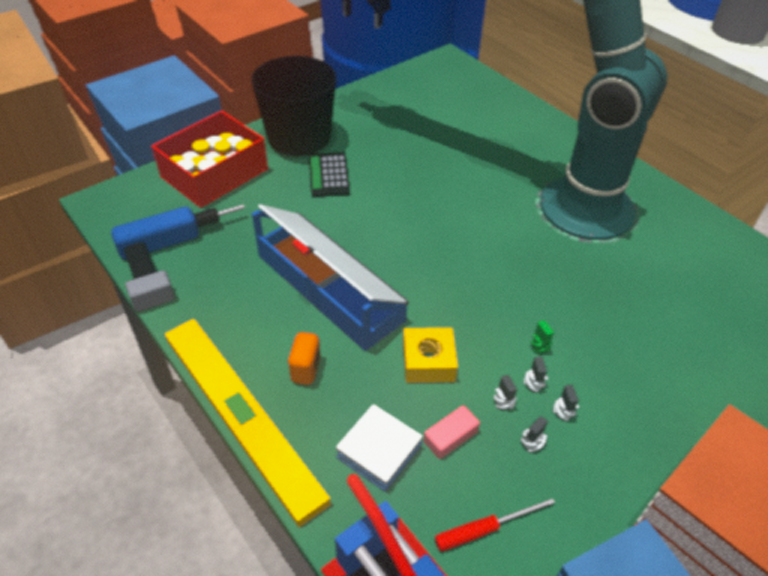

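View pics/top0.png

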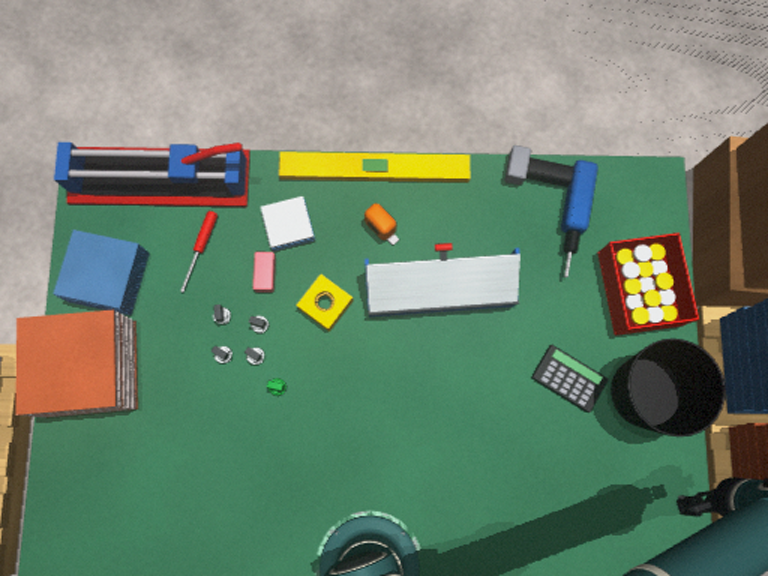

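The scene view shows four steel studs (scene ≈ (505,392), (537,375), (567,403), (535,433)), the green decoy at (542,338), the nut at (430,355) and the shut case at (330,275). The top view agrees: studs around (220–260, 315–355), nut (324,302), case (443,283), handle (444,247).

```bash
cat >> h.py <<'E'
def studs(cams,lo=36,hi=75,box=None):
    "head clouds: grey (unsaturated) points above bench, clustered in xy"
    P=[]
    for g in cams:
        c=cloud(g).reshape(-1,3); px=g["pixels"].reshape(-1,3).astype(int)
        m=(c[:,2]>lo)&(c[:,2]<hi)&(np.ptp(px,axis=1)<40)
        if box: m&=(c[:,0]>box[0])&(c[:,0]<box[1])&(c[:,1]>box[2])&(c[:,1]<box[3])
        P.append(c[m])
    return P
def clus(p,r=22):
    from scipy.cluster.hierarchy import fcluster,linkage
    l=fcluster(linkage(p[:,:2],'single'),8,'distance')
    return [p[l==k] for k in set(l) if (l==k).sum()>8]
def hsvmask(g,lo,hi):
    return cv2.inRange(cv2.cvtColor(g["pixels"],cv2.COLOR_RGB2HSV),lo,hi)
E
python3 - <<'E'
from h import *
t=cam("top");s=cam("scene")
for n,g in(("top",t),("scene",s)):
    P=studs([g],box=(300,800,150,520))[0]
    for c in clus(P):
        print(n,len(c),'mean',c.mean(0).round(1),'zmax',np.percentile(c[:,2],95).round(1),'top',c[c[:,2]>54].mean(0).round(1),cv2.minAreaRect(c[c[:,2]>50][:,:2].astype(np.float32)) if (c[:,2]>50).sum()>3 else '')
    m=hsvmask(g,(20,150,120),(32,255,255))
    c=cloud(g);
    q=c[(m>0)&(c[...,2]>40)&(c[...,2]<50)&(c[...,0]<760)];q=q[(q[:,1]>0)&(q[:,1]<300)]
    print(n,'nut',q.mean(0).round(1),np.median(q[:,2]),cv2.minAreaRect(q[:,:2].astype(np.float32)))
    m=hsvmask(g,(0,150,100),(6,255,255))|hsvmask(g,(174,150,100),(180,255,255))
    q=c[(m>0)&(c[...,2]>110)&(c[...,2]<170)&(c[...,1]<200)&(c[...,1]>-200)]
    print(n,'handle',len(q),q.mean(0).round(1),q.min(0),q.max(0))
    # blue of case
    m=hsvmask(g,(100,120,60),(125,255,255)); q=c[(m>0)&(abs(c[...,1])<280)&(c[...,0]>480)&(c[...,0]<760)&(c[...,2]>3)&(c[...,2]<140)]
    print('case',len(q),q.min(0),q.max(0),cv2.minAreaRect(q[:,:2].astype(np.float32)))
    q=c[(c[...,2]>58)&(c[...,2]<145)&(c[...,0]>480)&(c[...,0]<720)&(c[...,1]>-300)&(c[...,1]<130)&(np.ptp(g["pixels"].astype(int),axis=2)<60)]
    print('flap',len(q),cv2.minAreaRect(q[:,:2].astype(np.float32)),q.min(0),q.max(0))
E
```

```text
top 9 mean [340.4 519.6  52.8] zmax 68.9 top [339.2 519.7  62.7] ((342.12445068359375, 519.438720703125), (18.846954345703125, 1.021475911140442), 0.06668595224618912)
top 631 mean [754.6 201.6  40.9] zmax 46.2 top [730.4 185.4  54.6] 
top 67 mean [541.  338.9  57.9] zmax 66.7 top [541.8 340.2  61. ] ((541.33349609375, 339.85308837890625), (34.62795639038086, 16.34792137145996), 1.793917179107666)
top 61 mean [520.9 252.6  58.5] zmax 66.3 top [522.  253.5  61.5] ((522.2789306640625, 253.78880310058594), (32.796783447265625, 15.827624320983887), 73.95433807373047)
top 57 mean [449.4 258.   59.8] zmax 67.5 top [450.3 259.1  61.9] ((450.7720642089844, 259.4297180175781), (33.259647369384766, 15.224026679992676), 57.4011344909668)
top 57 mean [451.9 331.1  60. ] zmax 65.9 top [452.5 332.3  61.7] ((453.1130065917969, 333.2734375), (35.731746673583984, 15.508644104003906), 59.90327072143555)
top nut [571.8 107.   45.3] 45.33855222627665 ((571.9351806640625, 107.03358459472656), (90.81245422363281, 89.36441040039062), 54.192928314208984)
top handle 49 [ 669.6 -149.3  160.7] [ 663.31562898 -
[... 1242 characters left out ...]
.804662940272124 ((571.1586303710938, 109.17994689941406), (94.470703125, 90.17301940917969), 52.97280502319336)
scene handle 57 [ 673.3 -144.9  158.4] [ 665.04317898 -165.72328226  147.37574459] [ 678.79706977 -127.87401425  163.91649364]
case 1678 [ 552.77536205 -279.37597822    3.06048697] [677.56214838  21.95380657 125.16212526] ((614.85693359375, -132.84873962402344), (103.52587890625, 302.4900817871094), 4.863203525543213)
flap 1589 ((609.5529174804688, -142.18267822265625), (114.0132064819336, 319.4779052734375), 4.703163146972656) [ 540.02708468 -299.61059091   58.00109596] [670.44633521  21.40182605 142.99765076]<stdin>:6: RuntimeWarning: Mean of empty slice.
  ret = um.true_divide(
```

Run:
```python
from h import *
for n in("top","scene"):
    g=cam(n);c=cloud(g)
    sat=np.ptp(g["pixels"].astype(int),axis=2)
    q=c[(c[...,2]>40)&(c[...,2]<145)&(c[...,0]>480)&(c[...,0]<720)&(c[...,1]>-320)&(c[...,1]<25)&(sat<60)]
    for _ in range(3):
        A=np.c_[q[:,:2],np.ones(len(q))];k=np.linalg.lstsq(A,q[:,2],rcond=None)[0];r=q[:,2]-A@k;q=q[abs(r)<max(4,1.5*r.std())]
    yaw=np.arctan2(k[1],k[0]);print(n,len(q),'slope',np.degrees(np.arctan(np.hypot(k[0],k[1]))),'yaw',yaw,r.std())
    for yw in (yaw,0.087):
        ex=np.array([np.cos(yw),np.sin(yw)]);ey=np.array([-ex[1],ex[0]])
        X=q[:,:2]@ex;Y=q[:,:2]@ey;print(' x',np.percentile(X,[.5,99.5]),'y',np.percentile(Y,[.5,99.5]))
        ym=np.percentile(Y,[.5,99.5]).mean()
    zz=k[2]
    # line where plane height=55 : along ex from origin
    s=(55-k[2])/np.hypot(k[0],k[1]);print(' plane z=55 at X',s,'rect',cv2.minAreaRect(q[:,:2].astype(np.float32)))
    m=hsvmask(g,(0,150,90),(6,255,255))|hsvmask(g,(174,150,90),(180,255,255))
    w=(m>0)&(c[...,2]>120)&(c[...,2]<180)&(c[...,1]<-80)&(c[...,1]>-220)&(c[...,0]<720)
    v,u=np.nonzero(w); print(' handle px',u.mean(),v.mean(),len(u),plane(g,u.mean(),v.mean(),149))
    print(' edges',plane(g,u.min()-.5,v.mean(),149)[:2],plane(g,u.max()+.5,v.mean(),149)[:2])
```

```text
top 2264 slope 41.03371379867923 yaw 0.08500189707349368 2.6716843092809968
 x [538.38536633 633.56187468] y [-369.28218525  -41.8467575 ]
 x [538.00178954 633.32973012] y [-370.44305235  -43.03233872]
 plane z=55 at X 537.60732978451 rect ((604.172119140625, -155.2795867919922), (101.99065399169922, 332.2278137207031), 4.945849418640137)
 handle px 295.3061224489796 164.24489795918367 49 [ 672.78351137 -150.41708216  149.        ]
 edges [ 672.54843615 -131.82811985] [ 672.99388087 -167.05239833]
scene 1543 slope 35.30699937590001 yaw 0.0532604289586834 11.992859104314805
 x [540.85615973 644.76942763] y [-347.626093    -15.37672252]
 x [537.53840167 636.1563718 ] y [-367.35256184  -36.01708083]
 plane z=55 at X 536.6326431852046 rect ((602.9225463867188, -150.78097534179688), (110.66552734375, 336.30902099609375), 3.5132577419281006)
 handle px 200.29090909090908 164.5090909090909 55 [ 668.5646785  -153.48032054  149.        ]
 edges [ 681.26858956 -163.02493797] [ 657.13025407 -144.88948531]
```

```bash
cat > plan.py <<'E'
from h import *
def down(psi): return R.from_euler('z',psi)*R.from_euler('x',np.pi)
def start():
    o=observe(); r=rot(o["tcp_rot"]); m=r.as_matrix(); return np.array(o["tool_pos"]),np.arctan2(m[1,0],m[0,0]),r
def plan(wps,step=38,ang=0.115,hold=1,base=None):
    "wps: list of (x,y,z,psi[,step]); prints calls of <=10 rows"
    p,psi,r=base or start(); print('from',p.round(1),round(psi,3))
    rows=[]; q=p.copy(); a=psi
    for w in wps:
        d=np.array(w[:3])-q; da=w[3]-a; st=w[4] if len(w)>4 else step
        n=max(1,int(np.ceil(max(np.linalg.norm(d)/st,abs(da)/ang))))
        rows+=[(q+d*k/n,a+da*k/n) for k in range(1,n+1)]; q=np.array(w[:3],float); a=w[3]
    rows+=[rows[-1]]*hold
    b,rb=p,r
    for i in range(0,len(rows),10):
        ch=rows[i:i+10]; out=[]
        for x,y in ch:
            s=rb.inv().apply(x-b)/300; t=(rb.inv()*down(y)).as_rotvec()/np.pi
            out.append(' '.join(f'{v:.3f}'.rstrip('0').rstrip('.').replace('-0','-0') if abs(v)>=.0005 else '0' for v in [*s,*t]))
        print('; '.join(out)); b,rb=ch[-1][0],down(ch[-1][1])
E
python3 - <<'E'
from plan import *
plan([(560,-257,230,.085),(670.8,-149.9,200,.085),(670.8,-149.9,128,.085)],hold=2)
E
```

```text
from [ 173.8 -626.1  205.3] 0.271
0.105 -0.056 -0.005 0 0 0.004; 0.209 -0.112 -0.011 0 0 0.008; 0.314 -0.168 -0.016 0 0 0.012; 0.419 -0.224 -0.022 0 0 0.016; 0.523 -0.28 -0.027 0 0 0.02; 0.628 -0.337 -0.033 0 0 0.024; 0.732 -0.393 -0.038 0 0 0.028; 0.837 -0.449 -0.044 0 0 0.032; 0.942 -0.505 -0.049 0 0 0.035; 1.046 -0.561 -0.055 0 0 0.039
0.097 -0.069 -0.005 0 0 0.004; 0.194 -0.137 -0.011 0 0 0.008; 0.291 -0.206 -0.016 0 0 0.012; 0.388 -0.274 -0.022 0 0 0.016; 0.485 -0.343 -0.027 0 0 0.02; 0.568 -0.403 -0.007 0 0 0.02; 0.652 -0.463 0.013 0 0 0.02; 0.735 -0.522 0.033 0 0 0.02; 0.819 -0.582 0.053 0 0 0.02; 0.902 -0.642 0.073 0 0 0.02
0 0 0.12 0 0 0; 0 0 0.24 0 0 0; 0 0 0.24 0 0 0; 0 0 0.24 0 0 0
```

```bash
sed -i 's/step=38/step=29/' plan.py
python3 - <<'E'
from plan import *
plan([(340,-390,260,.085),(670.8,-149.9,200,.085)],hold=1)
E
```

```text
from [ 173.8 -626.1  205.3] 0.271
0.068 -0.055 -0.017 0 0 0.005; 0.135 -0.111 -0.033 0 0 0.011; 0.203 -0.166 -0.05 0 0 0.016; 0.271 -0.222 -0.066 0 0 0.022; 0.338 -0.277 -0.083 0 0 0.027; 0.406 -0.333 -0.099 0 0 0.032; 0.474 -0.388 -0.116 0 0 0.038; 0.541 -0.444 -0.132 0 0 0.043; 0.609 -0.499 -0.149 0 0 0.048; 0.677 -0.555 -0.165 0 0 0.054
0.057 -0.066 -0.017 0 0 0.005; 0.136 -0.112 -0.003 0 0 0.005; 0.215 -0.157 0.01 0 0 0.005; 0.293 -0.203 0.023 0 0 0.005; 0.372 -0.248 0.037 0 0 0.005; 0.45 -0.294 0.05 0 0 0.005; 0.529 -0.34 0.063 0 0 0.005; 0.607 -0.385 0.077 0 0 0.005; 0.686 -0.431 0.09 0 0 0.005; 0.764 -0.476 0.103 0 0 0.005
0.078 -0.047 0.013 0 0 0; 0.156 -0.094 0.027 0 0 0; 0.233 -0.141 0.04 0 0 0; 0.311 -0.188 0.053 0 0 0; 0.389 -0.235 0.067 0 0 0; 0.467 -0.282 0.08 0 0 0; 0.467 -0.282 0.08 0 0 0
```

Request:
apply_moves(
  increments="0.068 -0.055 -0.017 0 0 0.005; 0.135 -0.111 -0.033 0 0 0.011; 0.203 -0.166 -0.05 0 0 0.016; 0.271 -0.222 -0.066 0 0 0.022; 0.338 -0.277 -0.083 0 0 0.027; 0.406 -0.333 -0.099 0 0 0.032; 0.474 -0.388 -0.116 0 0 0.038; 0.541 -0.444 -0.132 0 0 0.043; 0.609 -0.499 -0.149 0 0 0.048; 0.677 -0.555 -0.165 0 0 0.054",
  hand=0,
)

```text
t: 1.13
tool_pos: [325.6, -410.5, 255.6]
tcp_rot: [0.0, 0.999, 0.05, 0.0]
ft_force: [1.6, -0.6, 0.7]
gripper_width: 85.3
```

Request:
apply_moves(
  increments="0.057 -0.066 -0.017 0 0 0.005; 0.136 -0.112 -0.003 0 0 0.005; 0.215 -0.157 0.01 0 0 0.005; 0.293 -0.203 0.023 0 0 0.005; 0.372 -0.248 0.037 0 0 0.005; 0.45 -0.294 0.05 0 0 0.005; 0.529 -0.34 0.063 0 0 0.005; 0.607 -0.385 0.077 0 0 0.005; 0.686 -0.431 0.09 0 0 0.005; 0.764 -0.476 0.103 0 0 0.005",
)

```text
t: 1.97
tool_pos: [539.6, -245.5, 224.1]
tcp_rot: [0.0, 0.999, 0.043, 0.0]
ft_force: [-0.7, -0.5, 0.1]
gripper_width: 85.6
```

Request:
apply_moves(
  increments="0.078 -0.047 0.013 0 0 0; 0.156 -0.094 0.027 0 0 0; 0.233 -0.141 0.04 0 0 0; 0.311 -0.188 0.053 0 0 0; 0.389 -0.235 0.067 0 0 0; 0.467 -0.282 0.08 0 0 0; 0.467 -0.282 0.08 0 0 0",
)

```text
t: 2.55
tool_pos: [674.1, -143.9, 198.8]
tcp_rot: [-0.002, 0.999, 0.046, 0.0]
ft_force: [-0.8, 0.1, -0.5]
gripper_width: 85.4
```

Run:
```python
from plan import *
print(observe()["t"],observe()["ft_force"],observe()["joints"])
plan([(670.8,-149.9,128,.085,25)],hold=1)
for n in("top","scene"):
    g=cam(n);u,v=proj(g,[670,-150,160]).astype(int);save(g,n+"1.png",(max(u-80,0),max(v-80,0),u+80,v+80),3)
```

```text
2.55 [-0.77500261  0.14122879 -0.50571725] [ 0.33132992  0.55859268 -0.24707231  1.48931649  0.14052052  1.11116762
 -1.4207832 ]
from [ 674.1 -143.9  198.8] 0.092
-0.004 0.007 0.079 -0.001 0 0.001; -0.009 0.013 0.157 -0.001 0 0.001; -0.013 0.02 0.236 -0.001 0 0.002; -0.013 0.02 0.236 -0.001 0 0.002
```

View pics/scene1.png

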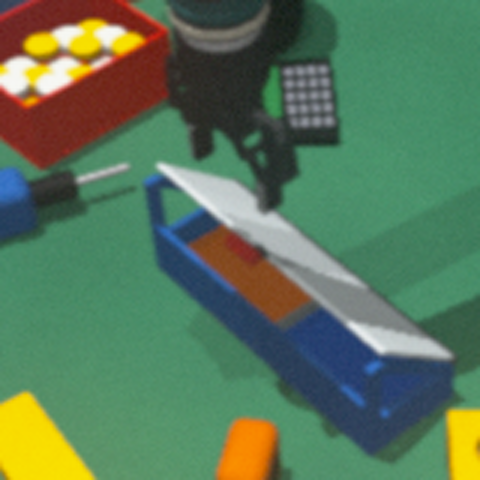

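Run:
```python
from plan import *
plan([(670.8,-149.9,128,.085,25)],hold=2)
```

```text
from [ 671.2 -148.8  199.4] 0.088
0 0.001 0.079 0 0 0; -0.001 0.003 0.159 0 0 0.001; -0.001 0.004 0.238 0 0 0.001; -0.001 0.004 0.238 0 0 0.001; -0.001 0.004 0.238 0 0 0.001
```

The gripper straddles the red handle (crop ≈ (243,248)). The orange tray is on the −y side and the blue one on the +y side. Descending and pinching.

Request:
apply_moves(
  increments="0 0.001 0.079 0 0 0; -0.001 0.003 0.159 0 0 0.001; -0.001 0.004 0.238 0 0 0.001; -0.001 0.004 0.238 0 0 0.001; -0.001 0.004 0.238 0 0 0.001",
)

```text
t: 3.07
tool_pos: [669.3, -152.7, 128.2]
tcp_rot: [0.0, 0.999, 0.04, -0.001]
ft_force: [0.1, -0.4, 0.7]
gripper_width: 85.6
```

Request:
apply_moves(
  increments="0 0 0 0 0 0; 0 0 0 0 0 0; 0 0 0 0 0 0; 0 0 0 0 0 0; 0 0 0 0 0 0; 0 0 0 0 0 0; 0 0 0 0 0 0; 0 0 0 0 0 0",
  hand=1,
  squeeze=35,
)

```text
t: 3.73
tool_pos: [672.3, -148.1, 130.5]
tcp_rot: [-0.002, 0.999, 0.042, 0.002]
ft_force: [0.2, 5.1, 2.2]
gripper_width: 33.9
```

```bash
cat > arc.py <<'E'
from plan import *
import sys
H=np.array([553.1,-160,55.]);ex=np.array([np.cos(.085),np.sin(.085),0])
def hp(a,off=19): b=.663+a; return H+150*(np.cos(b)*ex+np.sin(b)*np.array([0,0,1]))-[0,0,off]
E
python3 - <<'E'
from arc import *
print(observe()["ft_force"],observe()["gripper_width"])
p,psi,r=start(); o=p-hp(0); print('off',o)
plan([(*(hp(a)+o),.085,60) for a in np.linspace(.12,2.4,20)],hold=0)
E
```

```text
[0.22308204 5.1116645  2.18241846] 33.919670537016074
off [1.42644158 1.89878025 2.2240223 ]
from [ 672.3 -148.1  130.5] 0.084
-0.04 0 -0.045 -0.001 -0.001 0; -0.084 0 -0.085 -0.001 -0.001 0; -0.133 0 -0.12 -0.001 -0.001 0; -0.186 0 -0.148 -0.001 -0.001 0; -0.242 0 -0.17 -0.001 -0.001 0; -0.3 0 -0.184 -0.001 -0.001 0; -0.36 0 -0.192 -0.001 -0.001 0; -0.42 0 -0.193 -0.001 -0.001 0; -0.479 0 -0.187 -0.001 -0.001 0; -0.538 0 -0.173 -0.001 -0.001 0
-0.056 0 0.021 0 0 0; -0.11 0 0.048 0 0 0; -0.159 0 0.081 0 0 0; -0.205 0 0.121 0 0 0; -0.245 0 0.165 0 0 0; -0.28 0 0.214 0 0 0; -0.309 0 0.266 0 0 0; -0.331 0 0.322 0 0 0; -0.346 0 0.38 0 0 0; -0.354 0 0.44 0 0 0
```

Request:
apply_moves(
  increments="-0.04 0 -0.045 0 0 0; -0.084 0 -0.085 0 0 0; -0.133 0 -0.12 0 0 0; -0.186 0 -0.148 0 0 0; -0.242 0 -0.17 0 0 0; -0.3 0 -0.184 0 0 0; -0.36 0 -0.192 0 0 0; -0.42 0 -0.193 0 0 0; -0.479 0 -0.187 0 0 0; -0.538 0 -0.173 0 0 0",
)

```text
t: 4.57
tool_pos: [509.3, -162.3, 179.2]
tcp_rot: [-0.001, 0.999, 0.042, 0.0]
ft_force: [8.0, 3.5, -16.9]
gripper_width: 30.3
```

Run:
```python
from arc import *
print(start()[0]-hp(1.2))
g=cam("scene");print(observe()["ft_force"],start()[0]-hp(1.2));save(g,"s2.png",(100,60,340,300),2.5)
```

```text
[-0.73272037  1.40118252 -0.44509881]
[  0.104952     4.98392163 -15.34893789] [-4.76781596  1.01839635 -1.55718362]
```

View pics/s2.png

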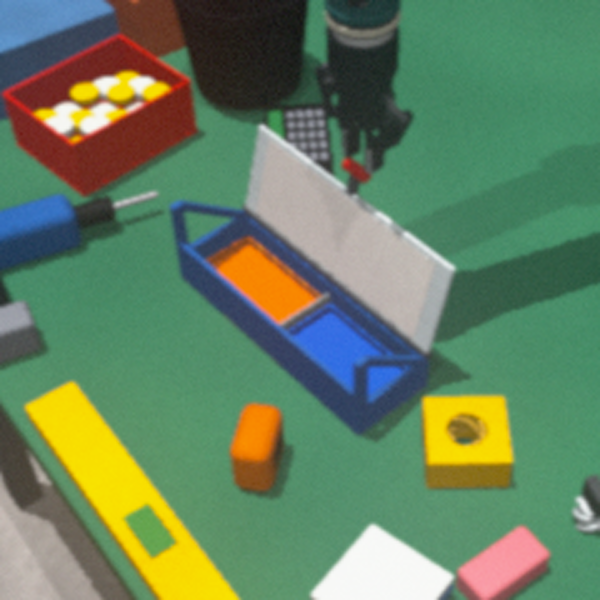

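Run:
```python
from arc import *
for n in("top","scene"):
    g=cam(n);c=cloud(g)
    m=hsvmask(g,(0,150,90),(6,255,255))|hsvmask(g,(174,150,90),(180,255,255))
    w=(m>0)&(c[...,2]>120)&(c[...,2]<230)&(c[...,1]<-80)&(c[...,1]>-240)&(c[...,0]<720)&(c[...,0]>440)
    v,u=np.nonzero(w); q=c[w]; print(n,len(u),q.mean(0),q.min(0),q.max(0))
    d=ray(g,u.mean(),v.mean()); 
    # intersect with arc: best angle
    b=min(((np.linalg.norm(np.cross(hp(a,0)-g["position"],d/np.linalg.norm(d))),a) for a in np.linspace(0,2.4,481))); print(b,hp(b[1],0))
print(start()[0],observe()["gripper_width"])
```

```text
<stdin>:6: RuntimeWarning: Mean of empty slice.
  ret = um.true_divide(
Traceback (most recent call last):
ValueError: zero-size array to reduction operation minimum which has no identity
```

```bash
cat >> arc.py <<'E'
def handle(n):
    g=cam(n);c=cloud(g)
    m=hsvmask(g,(0,150,70),(7,255,255))|hsvmask(g,(172,150,70),(180,255,255))
    w=(m>0)&(c[...,2]>50)&(c[...,2]<240)&(c[...,1]<-80)&(c[...,1]>-240)&(c[...,0]<720)&(c[...,0]>340)
    v,u=np.nonzero(w); q=c[w]; print(n,len(u))
    if len(u)<5: return
    d=ray(g,u.mean(),v.mean())
    b=min(((np.linalg.norm(np.cross(hp(a,0)-g["position"],d/np.linalg.norm(d))),a) for a in np.linspace(0,2.4,481)))
    print(' mean',q.mean(0).round(1),q.min(0).round(1),q.max(0).round(1),'arc miss/angle',b,hp(b[1],0).round(1))
E
python3 - <<'E'
from arc import *
handle("top");handle("scene")
print(start()[0],observe()["gripper_width"],observe()["ft_force"])
E
```

```text
top 0
scene 39
 mean [ 520.8 -160.1  203.5] [ 516.4 -178.3  196.9] [ 525.  -141.5  209.5] arc miss/angle (np.float64(0.3364292714485824), np.float64(1.1400000000000001)) [ 518.7 -162.9  201. ]
[ 508.589446   -162.46591805  179.24790556] 29.298169234878305 [  1.33131749   4.86745265 -14.40533003]
```

Request:
apply_moves(
  increments="0 0 0 0 0 0; 0 0 0 0 0 0; 0 0 0 0 0 0; 0.02 0 0 0 0 0; 0.03 0 0 0 0 0; 0.03 0 0 0 0 0; 0.03 0 0 0 0 0; 0.03 0 0 0 0 0",
  hand=0,
)

```text
t: 5.43
tool_pos: [519.0, -164.0, 180.8]
tcp_rot: [0.0, 0.999, 0.041, -0.0]
ft_force: [0.4, -0.5, -0.7]
gripper_width: 85.1
```

Request:
apply_moves(
  increments="0 0 0 0 0 0; 0 0 0 0 0 0; 0 0 0 0 0 0; 0 0 0 0 0 0; 0 0 0 0 0 0; 0 0 0 0 0 0; 0 0 0 0 0 0",
  hand=1,
  squeeze=70,
)

```text
t: 6.02
tool_pos: [519.8, -164.0, 181.8]
tcp_rot: [0.0, 0.999, 0.041, 0.001]
ft_force: [-0.0, -0.6, 3.1]
gripper_width: 0.7
```

Run:
```python
from arc import *
print(observe()["ft_force"],observe()["gripper_width"])
handle("scene")
p,psi,r=start(); o=p-hp(1.14); print('off',o)
plan([(*(hp(a)+o),.085,60) for a in np.linspace(1.14,2.42,18)[1:]],hold=3)
```

```text
[-0.0368252  -0.62336675  3.09208598] 0.7166483464208792
scene 21
 mean [ 521.3 -149.5  204. ] [ 517.2 -160.8  199.1] [ 525.4 -142.2  209. ] arc miss/angle (np.float64(7.200788624727007), np.float64(1.175)) [ 513.6 -163.4  199.7]
off [ 1.07443963 -1.08571727 -0.28971424]
from [ 519.8 -164.   181.7] 0.082
-0.036 0 0.01 0 -0.001 -0.001; -0.072 0 0.023 0 -0.001 -0.001; -0.106 0 0.038 0 -0.001 -0.001; -0.139 0 0.056 0 -0.001 -0.001; -0.171 0 0.076 0 -0.001 -0.001; -0.201 0 0.099 0 -0.001 -0.001; -0.229 0.001 0.123 0 -0.001 -0.001; -0.256 0.001 0.15 0 -0.001 -0.001; -0.28 0.001 0.179 0 -0.001 -0.001; -0.302 0.001 0.21 0 -0.001 -0.001
-0.02 0 0.032 0 0 0; -0.037 0 0.066 0 0 0; -0.051 0 0.1 0 0 0; -0.063 0 0.136 0 0 0; -0.072 0 0.173 0 0 0; -0.079 0 0.21 0 0 0; -0.082 0 0.247 0 0 0; -0.082 0 0.247 0 0 0; -0.082 0 0.247 0 0 0; -0.082 0 0.247 0 0 0
```

Run:
```python
from arc import *
g=cam("scene");save(g,"s3.png",(190,80,300,190),6)
c=cloud(g)
```

```text
(no output)
```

View pics/s3.png

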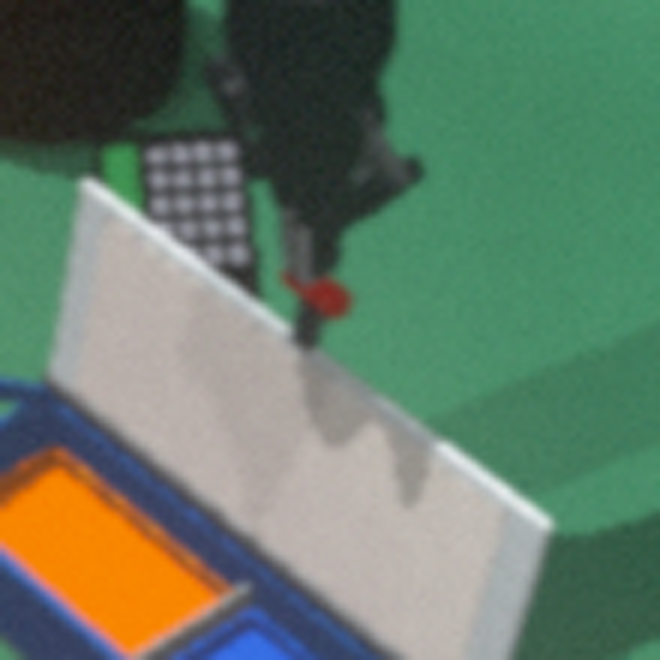

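Run:
```python
from arc import *
W=[]
for b in np.linspace(1.95,3.08,15):
    n=np.sin(b)*ex+np.array([0,0,-np.cos(b)])
    dx=19 if b<2 else 8*np.sin(b)+11*min(1,max(0,(3.08-b)/.5))
    dz=-19+(b-1.95)/.35*22 if b<2.3 else -8*np.cos(b)
    C=hp(b-.663,0); P=C+ex*dx+[0,0,dz]-3*n
    W.append((*P,.085,60)); print(b.round(2),P.round(1))
W.append((*(P-[0,0,5]),.085))
plan(W,hold=4)
```

```text
1.95 [ 513.9 -163.3  174.2]
2.03 [ 502.2 -164.3  174.2]
2.11 [ 491.4 -165.3  173.2]
2.19 [ 481.1 -166.1  171.4]
2.27 [ 471.3 -167.   168.9]
2.35 [ 462.2 -167.7  164.9]
2.43 [ 453.7 -168.5  156.3]
2.52 [ 445.9 -169.1  147. ]
2.6 [ 438.6 -169.8  137.1]
2.68 [ 430.6 -170.4  126.8]
2.76 [ 423.5 -171.   115.9]
2.84 [ 417.3 -171.6  104.6]
2.92 [ 412.  -172.    93.1]
3.0 [ 407.6 -172.4   81.2]
3.08 [ 404.2 -172.7   69.2]
from [ 519.8 -164.   181.7] 0.082
-0.019 -0.004 0.025 0 -0.001 -0.001; -0.059 -0.004 0.025 0 -0.001 -0.001; -0.095 -0.004 0.028 0 -0.001 -0.001; -0.129 -0.004 0.034 0 -0.001 -0.001; -0.162 -0.004 0.042 0 -0.001 -0.001; -0.192 -0.004 0.056 0 -0.001 -0.001; -0.221 -0.003 0.084 0 -0.001 -0.001; -0.247 -0.003 0.115 0 -0.001 -0.001; -0.272 -0.003 0.148 0 -0.001 -0.001; -0.298 -0.003 0.183 0 -0.001 -0.001
-0.024 0 0.036 0 0 0; -0.045 0 0.074 0 0 0; -0.062 0 0.112 0 0 0; -0.077 0 0.152 0 0 0; -0.088 0 0.192 0 0 0; -0.088 0 0.208 0 0 0; -0.088 0 0.208 0 0 0; -0.088 0 0.208 0 0 0; -0.088 0 0.208 0 0 0; -0.088 0 0.208 0 0 0
```

Request:
apply_moves(
  increments="-0.019 0 0.025 0 0 0; -0.059 0 0.025 0 0 0; -0.095 0 0.028 0 0 0; -0.129 0 0.034 0 0 0; -0.162 0 0.042 0 0 0; -0.192 0 0.056 0 0 0; -0.221 0 0.084 0 0 0; -0.247 0 0.115 0 0 0; -0.272 0 0.148 0 0 0; -0.298 0 0.183 0 0 0",
)

```text
t: 6.95
tool_pos: [428.5, -171.1, 124.5]
tcp_rot: [-0.0, 0.999, 0.041, -0.001]
ft_force: [1.0, 0.0, 0.0]
gripper_width: 0.5
```

Run:
```python
from arc import *
print(observe()["ft_force"]);handle("scene");handle("top")
```

```text
[0.97363907 0.01279277 0.04778021]
scene 52
 mean [ 496.8 -160.7  195.1] [ 489.1 -178.3  186.3] [ 503.1 -144.3  201. ] arc miss/angle (np.float64(1.5409723567557132), np.float64(1.315)) [ 493.9 -165.   192.7]
top 7
 mean [ 493.8 -148.3  195.8] [ 488.1 -149.7  190.2] [ 498.1 -146.5  199.8] arc miss/angle (np.float64(16.2901151370317), np.float64(1.305)) [ 495.3 -164.9  193.3]
```

Run:
```python
from arc import *
g=cam("scene");a=g["pixels"][70:220,180:330];t=cam("top");u,v=proj(t,[470,-165,150]).astype(int)
b=t["pixels"][v-75:v+75,u-75:u+75]
cv2.imwrite("pics/s4.png",cv2.resize(np.hstack([a,b])[...,::-1],(800,400),interpolation=cv2.INTER_CUBIC))
```

```text
(no output)
```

View pics/s4.png

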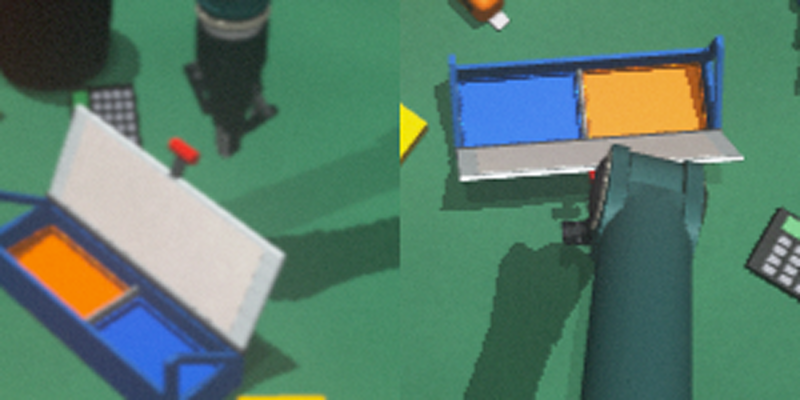

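Run:
```python
from arc import *
plan([(430,-168,240,.085),(494.5,-164.5,235,.085)],hold=3)
```

```text
from [ 429.5 -171.1  125.4] 0.082
0.001 -0.003 -0.095 0 0 0; 0.001 -0.005 -0.191 0 0 0; 0.002 -0.008 -0.286 0 0 -0.001; 0.002 -0.011 -0.382 0 0 -0.001; 0.074 -0.009 -0.376 0 0 -0.001; 0.146 -0.007 -0.371 0 0 -0.001; 0.217 -0.005 -0.365 0 0 -0.001; 0.217 -0.005 -0.365 0 0 -0.001; 0.217 -0.005 -0.365 0 0 -0.001; 0.217 -0.005 -0.365 0 0 -0.001
```

Request:
apply_moves(
  increments="0 -0.003 -0.095 0 0 0; 0 -0.005 -0.191 0 0 0; 0.002 -0.008 -0.286 0 0 0; 0.002 -0.011 -0.382 0 0 0; 0.074 -0.009 -0.376 0 0 -0.001; 0.146 -0.007 -0.371 0 0 -0.001; 0.217 -0.005 -0.365 0 0 -0.001; 0.217 -0.005 -0.365 0 0 -0.001; 0.217 -0.005 -0.365 0 0 -0.001; 0.217 -0.005 -0.365 0 0 -0.001",
  hand=0,
)

```text
t: 7.98
tool_pos: [494.3, -164.3, 235.3]
tcp_rot: [-0.0, 0.999, 0.043, -0.0]
ft_force: [-0.4, -0.4, -0.5]
gripper_width: 85.4
```

Run:
```python
from arc import *
handle("scene");handle("top")
plan([(495.5,-164.5,174,.085,20)],hold=2)
```

```text
scene 37
 mean [ 497.7 -161.7  194.7] [ 494.1 -176.8  188.5] [ 502.1 -143.7  201.3] arc miss/angle (np.float64(1.5674564841392102), np.float64(1.305)) [ 495.3 -164.9  193.3]
top 2
from [ 494.  -164.5  235.5] 0.085
0.001 0 0.051 0 0 0; 0.003 0 0.102 0 0 0; 0.004 0 0.154 0 0 0; 0.005 0 0.205 0 0 0; 0.005 0 0.205 0 0 0; 0.005 0 0.205 0 0 0
```

Request:
apply_moves(
  increments="0.001 0 0.051 0 0 0; 0.003 0 0.102 0 0 0; 0.004 0 0.154 0 0 0; 0.005 0 0.207 0 0 0; 0.005 0 0.207 0 0 0; 0.005 0 0.207 0 0 0",
)

```text
t: 8.58
tool_pos: [495.3, -164.3, 173.2]
tcp_rot: [-0.0, 0.999, 0.042, -0.001]
ft_force: [-0.0, -0.4, -0.1]
gripper_width: 85.5
```

Request:
apply_moves(
  increments="0 0 0 0 0 0; 0 0 0 0 0 0; 0 0 0 0 0 0; 0 0 0 0 0 0; 0 0 0 0 0 0; 0 0 0 0 0 0; 0 0 0 0 0 0",
  hand=1,
  squeeze=60,
)

```text
t: 9.17
tool_pos: [496.1, -164.3, 173.4]
tcp_rot: [0.0, 0.999, 0.043, 0.0]
ft_force: [-0.2, -0.3, 0.0]
gripper_width: 0.8
```

Run:
```python
from arc import *
print(observe()["ft_force"],observe()["gripper_width"])
p,psi,r=start(); o=p-hp(1.305); print('off',o)
plan([(*(hp(a)+o),.085,60) for a in np.linspace(1.305,2.42,18)[1:]],hold=3)
```

```text
[-0.16659177 -0.29004521  0.01623842] 0.8057731231605996
off [ 0.85216412  0.66119335 -0.92376114]
from [ 496.1 -164.3  173.4] 0.085
-0.03 0 0.014 0 0 0; -0.059 0 0.029 0 0 0; -0.086 0 0.047 0 0 0; -0.113 0 0.066 0 0 0; -0.138 0 0.087 0 0 0; -0.162 0 0.109 0 0 0; -0.184 0 0.133 0 0 0; -0.205 0 0.159 0 0 0; -0.224 0 0.186 0 0 0; -0.241 0 0.214 0 0 0
-0.015 0 0.029 0 0 0; -0.029 0 0.059 0 0 0; -0.04 0 0.09 0 0 0; -0.049 0 0.121 0 0 0; -0.057 0 0.153 0 0 0; -0.062 0 0.186 0 0 0; -0.065 0 0.218 0 0 0; -0.065 0 0.218 0 0 0; -0.065 0 0.218 0 0 0; -0.065 0 0.218 0 0 0
```

Run:
```python
from arc import *
handle("scene")
g=cam("scene");u,v=proj(g,[496,-164,190]).astype(int);print(u,v,proj(g,[496.1,-164.3,173.4]),proj(g,[495,-164.9,193]));a=g["pixels"][v-40:v+40,u-50:u+50]
cv2.imwrite("pics/s5.png",cv2.resize(a[...,::-1],(750,600),interpolation=cv2.INTER_CUBIC))
```

```text
scene 13
 mean [ 497.3 -150.8  195.5] [ 492.7 -157.8  191.7] [ 501.  -142.   199.1] arc miss/angle (np.float64(7.142157273193736), np.float64(1.37)) [ 486.5 -165.7  189.3]
247 126 [247.75610185 131.06705545] [247.98492094 125.55391955]
```

View pics/s5.png

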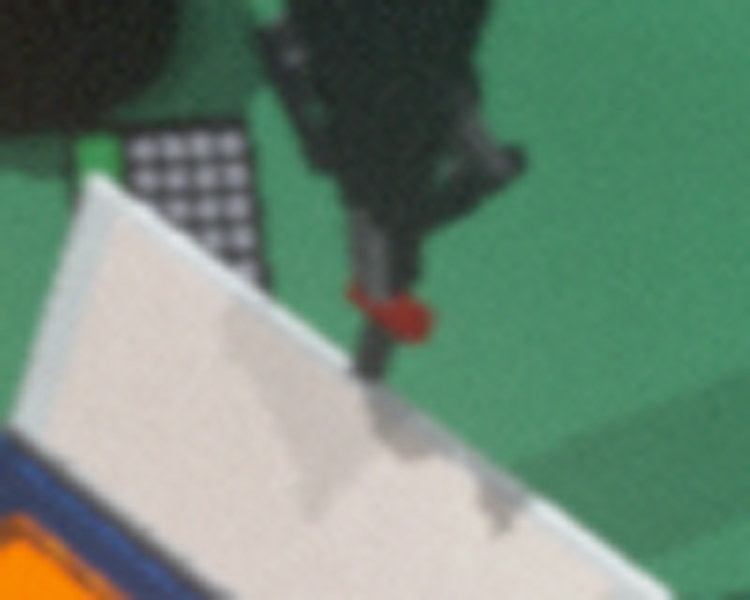

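Run:
```python
from arc import *
g=cam("scene");c=cloud(g);px=g["pixels"].astype(int)
for v in range(112,136,2):
    print(v,[(u,*c[v,u].round(0).astype(int),*px[v,u]) for u in (244,247,250)])
```

```text
112 [(244, np.int64(508), np.int64(-166), np.int64(247), np.int64(48), np.int64(55), np.int64(52)), (247, np.int64(505), np.int64(-157), np.int64(252), np.int64(42), np.int64(50), np.int64(46)), (250, np.int64(501), np.int64(-149), np.int64(255), np.int64(47), np.int64(52), np.int64(53))]
114 [(244, np.int64(503), np.int64(-173), np.int64(233), np.int64(72), np.int64(81), np.int64(77)), (247, np.int64(505), np.int64(-157), np.int64(245), np.int64(47), np.int64(53), np.int64(50)), (250, np.int64(503), np.int64(-147), np.int64(250), np.int64(41), np.int64(50), np.int64(44))]
116 [(244, np.int64(507), np.int64(-168), np.int64(231), np.int64(73), np.int64(84), np.int64(78)), (247, np.int64(506), np.int64(-155), np.int64(239), np.int64(60), np.int64(66), np.int64(64)), (250, np.int64(500), np.int64(-150), np.int64(240), np.int64(44), np.int64(51), np.int64(45))]
118 [(244, np.int64(507), np.int64(-168), np.int64(224), np.int64(74), np.int64(86), np.int64(78)), (247, np.int64(508), np.int64(-153), np.int64(235), np.int64(82), np.int64(88), np.int64(84)), (250, np.int64(500), np.int64(-150)
[... 1688 characters left out ...]
64(65), np.int64(62)), (250, np.int64(497), np.int64(-152), np.int64(186), np.int64(108), np.int64(60), np.int64(52))]
132 [(244, np.int64(384), np.int64(-331), np.int64(-3), np.int64(79), np.int64(108), np.int64(90)), (247, np.int64(502), np.int64(-160), np.int64(176), np.int64(63), np.int64(68), np.int64(64)), (250, np.int64(369), np.int64(-316), np.int64(0), np.int64(82), np.int64(122), np.int64(93))]
134 [(244, np.int64(508), np.int64(-166), np.int64(167), np.int64(103), np.int64(110), np.int64(107)), (247, np.int64(503), np.int64(-159), np.int64(169), np.int64(65), np.int64(76), np.int64(69)), (250, np.int64(377), np.int64(-305), np.int64(3), np.int64(80), np.int64(143), np.int64(109))]
```

Request:
apply_moves(
  increments="0 0 -0.1 0 0 0; 0 0 -0.2 0 0 0; 0 0 -0.2 0 0 0; 0 0 -0.2 0 0 0",
)

```text
t: 9.65
tool_pos: [497.3, -164.5, 235.0]
tcp_rot: [0.001, 0.999, 0.043, 0.002]
ft_force: [0.2, -0.7, -1.5]
gripper_width: 0.2
```

Run:
```python
from arc import *
g=cam("scene");c=cloud(g);px=g["pixels"].astype(int)
p=start()[0];print(p,observe()["gripper_width"])
w=(abs(c[...,0]-p[0])<40)&(abs(c[...,1]-p[1])<60)&(c[...,2]>150)&(px.max(2)<125)
for z in range(170,330,8):
    q=c[w&(abs(c[...,2]-z)<4)]
    if len(q): print(z,len(q),q.min(0).round(),q.max(0).round())
t=cam("scene");handle("scene")
uv=proj(g,p);print(uv);u,v=uv.astype(int);a=g["pixels"][v-60:v+40,u-60:u+65]
cv2.circle(a,(60,60),1,(255,255,0),-1)
cv2.imwrite("pics/s6.png",cv2.resize(a[...,::-1],(750,600),interpolation=cv2.INTER_CUBIC))
```

```text
[ 496.17356807 -164.3313284   233.60149754] 0.023402667684487375
170 12 [ 497. -170.  166.] [ 508. -155.  172.]
178 17 [ 494. -172.  174.] [ 506. -153.  180.]
186 17 [ 487. -176.  182.] [ 501. -145.  189.]
194 19 [ 483. -178.  190.] [ 503. -144.  198.]
202 11 [ 489. -177.  198.] [ 497. -143.  202.]
258 2 [ 490. -160.  261.] [ 499. -158.  261.]
266 15 [ 488. -168.  263.] [ 508. -151.  270.]
274 21 [ 488. -179.  271.] [ 507. -148.  277.]
282 25 [ 487. -175.  278.] [ 508. -149.  286.]
290 26 [ 489. -178.  287.] [ 509. -147.  293.]
298 19 [ 498. -197.  295.] [ 509. -149.  302.]
306 29 [ 488. -197.  303.] [ 512. -132.  310.]
314 60 [ 483. -197.  310.] [ 512. -128.  318.]
322 49 [ 480. -205.  318.] [ 513. -120.  326.]
scene 34
 mean [ 497.6 -162.7  194.2] [ 491.9 -178.7  188.7] [ 501.9 -145.   199.3] arc miss/angle (np.float64(1.3399902418358594), np.float64(1.3)) [ 496.  -164.9  193.6]
[247.88694871 114.54774385]
```

View pics/s6.png

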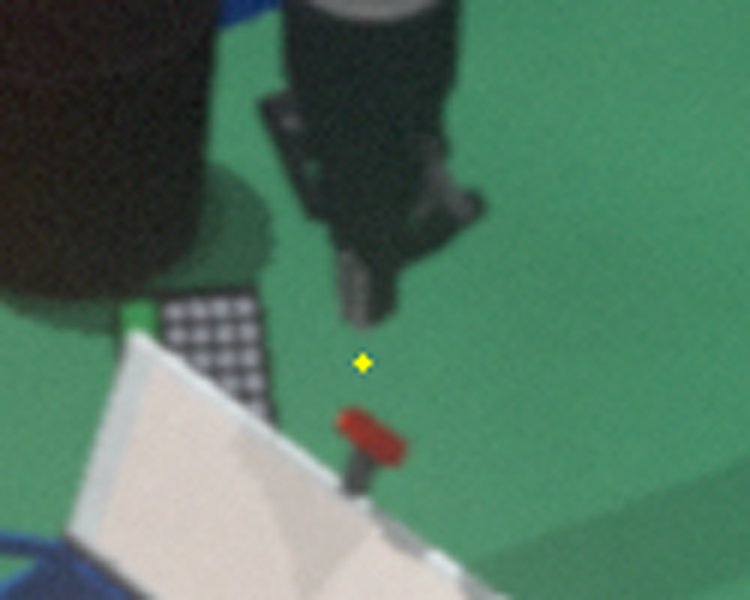

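The true fingertips end near z≈259 while the reported TCP is at 234 (yellow mark, crop (362,363)); the visible tips are at crop (365,325). So the real tips sit about 25 mm behind the reported TCP, which explains the slipped grips. I'll go 25 mm deeper from now on.

Request:
apply_moves(
  increments="0 0 0 0 0 0; 0 0 0 0 0 0; 0 0 0 0 0 0; 0 0 0 0 0 0; 0 0 0.07 0 0 0; 0 0 0.14 0 0 0; 0 0 0.21 0 0 0; 0 0 0.275 0 0 0; 0 0 0.275 0 0 0; 0 0 0.275 0 0 0",
  hand=0,
)

```text
t: 10.63
tool_pos: [495.5, -164.0, 150.2]
tcp_rot: [-0.0, 0.999, 0.043, -0.001]
ft_force: [-1.0, -0.4, -0.2]
gripper_width: 85.4
```

Request:
apply_moves(
  increments="0 0 0 0 0 0; 0 0 0 0 0 0; 0 0 0 0 0 0; 0 0 0 0 0 0; 0 0 0 0 0 0; 0 0 0 0 0 0; 0 0 0 0 0 0",
  hand=1,
  squeeze=50,
)

```text
t: 11.22
tool_pos: [496.1, -163.3, 151.9]
tcp_rot: [-0.0, 0.999, 0.043, 0.0]
ft_force: [-3.9, 3.3, 5.7]
gripper_width: 35.0
```

Run:
```python
from arc import *
print(observe()["ft_force"],observe()["gripper_width"])
p,psi,r=start(); o=p-hp(1.3,42); print('off',o)
plan([(*(hp(a,42)+o),.085,60) for a in np.linspace(1.3,2.42,18)[1:]],hold=3)
```

```text
[-3.90176356  3.32501065  5.71884692] 34.99621288548964
off [0.08261508 1.57115192 0.31927947]
from [ 496.1 -163.3  151.9] 0.086
-0.03 0 0.014 0 0 0; -0.059 0 0.029 0 0 0; -0.087 0 0.047 0 0 0; -0.114 0 0.066 0 0 0; -0.139 0 0.087 0 0 0; -0.163 0 0.109 0 0 0; -0.186 0 0.133 0 0 0; -0.206 0 0.159 0 0 0; -0.226 0 0.186 0 0 0; -0.243 0 0.214 0 0 0
-0.015 0 0.029 0 0 0; -0.029 0 0.059 0 0 0; -0.04 0 0.09 0 0 0; -0.05 0 0.122 0 0 0; -0.057 0 0.154 0 0 0; -0.062 0 0.186 0 0 0; -0.065 0 0.219 0 0 0; -0.065 0 0.219 0 0 0; -0.065 0 0.219 0 0 0; -0.065 0 0.219 0 0 0
```

Gripped at 35 mm. Continue the arc.

Request:
apply_moves(
  increments="-0.03 0 0.014 0 0 0; -0.059 0 0.029 0 0 0; -0.087 0 0.047 0 0 0; -0.114 0 0.066 0 0 0; -0.139 0 0.087 0 0 0; -0.163 0 0.109 0 0 0; -0.186 0 0.133 0 0 0; -0.206 0 0.159 0 0 0; -0.226 0 0.186 0 0 0; -0.243 0 0.214 0 0 0",
)

```text
t: 12.05
tool_pos: [423.3, -169.7, 86.3]
tcp_rot: [-0.0, 0.999, 0.043, 0.0]
ft_force: [0.6, 4.2, 3.2]
gripper_width: 34.7
```

Request:
apply_moves(
  increments="-0.015 0 0.029 0 0 0; -0.029 0 0.059 0 0 0; -0.04 0 0.09 0 0 0; -0.05 0 0.122 0 0 0; -0.057 0 0.154 0 0 0; -0.062 0 0.186 0 0 0; -0.065 0 0.222 0 0 0; -0.065 0 0.225 0 0 0; -0.065 0 0.225 0 0 0; -0.065 0 0.225 0 0 0",
)

```text
t: 12.88
tool_pos: [403.7, -171.4, 19.9]
tcp_rot: [-0.0, 0.999, 0.043, -0.0]
ft_force: [-2.0, 7.7, 21.3]
gripper_width: 34.8
```

Run:
```python
from arc import *
o=observe();print(o["t"],o["ft_force"],o["gripper_width"],start()[0]-hp(2.4,42));handle("scene")
```

```text
12.8833 [-2.02119804  7.73691624 21.25893092] 34.79910160827854 [-0.38934609  1.25720531 -4.86580598]
scene 0
```

Request:
apply_moves(
  increments="0 0 -0.015 0 0 0; 0 0 -0.015 0 0 0; 0 0 -0.015 0 0 0; 0 0 -0.015 0 0 0; 0 0 -0.015 0 0 0; 0 0 -0.1 0 0 0; 0 0 -0.2 0 0 0; 0 0 -0.3 0 0 0; 0 0 -0.4 0 0 0; 0 0 -0.5 0 0 0",
  hand=0,
)

```text
t: 13.77
tool_pos: [403.4, -172.1, 170.1]
tcp_rot: [-0.0, 0.999, 0.043, -0.0]
ft_force: [0.6, -0.1, 0.2]
gripper_width: 85.5
```

Run:
```python
from arc import *
print(observe()["ft_force"])
ey=np.array([-ex[1],ex[0],0])
for n in("top","scene"):
    g=cam(n);c=cloud(g)
    near=(c[...,0]>540)&(c[...,0]<700)&(abs(c[...,1]+150)<180)
    for nm,lo,hi in(("orange",(8,150,150),(20,255,255)),("blue",(105,150,170),(118,255,255))):
        m=(hsvmask(g,lo,hi)>0)&near&(c[...,2]<30); v,u=np.nonzero(m)
        q=np.array([plane(g,a,b,7) for a,b in zip(u,v)])
        X=(q-H)@ex;Y=(q-H)@ey
        print(n,nm,len(q),np.percentile(X,[2,98]).round(),np.percentile(Y,[2,98]).round(),'z',np.median(c[m][:,2]))
plan([(480,150,230,.105),(542.5,342,180,.105)])
```

```text
[ 0.55829414 -0.05947274  0.23800625]
top orange 1023 [ 22. 103.] [-153.   -9.] z 7.7783327606287
top blue 1011 [ 22. 101.] [ 10. 154.] z 7.454914205896557
scene orange 631 [10. 73.] [-151.  -21.] z 7.1546395075556575
scene blue 543 [15. 74.] [ 11. 137.] z 7.091744320941643
from [ 406.8 -173.5  173.1] 0.085
0.028 -0.088 -0.016 0.001 -0.002 -0.001; 0.056 -0.175 -0.032 0.001 -0.002 -0.001; 0.084 -0.263 -0.048 0.001 -0.002 -0.002; 0.112 -0.351 -0.064 0.001 -0.002 -0.002; 0.14 -0.439 -0.08 0.001 -0.002 -0.003; 0.168 -0.526 -0.096 0.001 -0.002 -0.003; 0.196 -0.614 -0.112 0.001 -0.002 -0.004; 0.224 -0.702 -0.128 0.001 -0.002 -0.004; 0.252 -0.79 -0.144 0.001 -0.002 -0.005; 0.28 -0.877 -0.16 0.001 -0.002 -0.005
0.029 -0.087 -0.016 0 0 -0.001; 0.059 -0.175 -0.032 0 0 -0.001; 0.093 -0.252 -0.011 0 0 -0.001; 0.127 -0.329 0.01 0 0 -0.001; 0.161 -0.406 0.031 0 0 -0.001; 0.195 -0.482 0.052 0 0 -0.001; 0.229 -0.559 0.073 0 0 -0.001; 0.263 -0.636 0.093 0 0 -0.001; 0.297 -0.713 0.114 0 0 -0.001; 0.331 -0.79 0.135 0 0 -0.001
0 0 0 0 0 0
```

Request:
apply_moves(
  increments="0.028 -0.088 -0.016 0 0 -0.001; 0.056 -0.175 -0.032 0 0 -0.001; 0.084 -0.263 -0.048 0 0 -0.002; 0.112 -0.351 -0.064 0 0 -0.002; 0.14 -0.439 -0.08 0 0 -0.003; 0.168 -0.526 -0.096 0 0 -0.003; 0.196 -0.614 -0.112 0 0 -0.004; 0.224 -0.702 -0.128 0 0 -0.004; 0.252 -0.79 -0.144 0 0 -0.005; 0.28 -0.877 -0.16 0 0 -0.005",
  hand=0.47,
)

```text
t: 14.7
tool_pos: [464.9, 98.2, 216.3]
tcp_rot: [0.0, 0.999, 0.05, -0.001]
ft_force: [0.6, -0.5, -0.6]
gripper_width: 45.6
```

Request:
apply_moves(
  increments="0.029 -0.087 -0.016 0 0 -0.001; 0.059 -0.175 -0.032 0 0 -0.001; 0.093 -0.252 -0.011 0 0 -0.001; 0.127 -0.329 0.01 0 0 -0.001; 0.161 -0.406 0.031 0 0 -0.001; 0.195 -0.482 0.052 0 0 -0.001; 0.229 -0.559 0.073 0 0 -0.001; 0.263 -0.636 0.093 0 0 -0.001; 0.297 -0.713 0.114 0 0 -0.001; 0.331 -0.79 0.135 0 0 -0.001",
)

```text
t: 15.53
tool_pos: [540.1, 343.6, 174.5]
tcp_rot: [0.001, 0.999, 0.052, -0.001]
ft_force: [0.6, 0.7, 0.5]
gripper_width: 45.6
```

Run:
```python
from arc import *
g=cam("scene");g=cam("scene");c=cloud(g);px=g["pixels"].astype(int)
p=start()[0];print(start(),observe()["gripper_width"])
w=(abs(c[...,0]-p[0])<40)&(abs(c[...,1]-p[1])<60)&(c[...,2]>130)&(px.max(2)<125)
for z in range(140,260,6):
    q=c[w&(abs(c[...,2]-z)<3)]
    if len(q): print(z,len(q),q.min(0).round(),q.max(0).round())
for n in("top","scene"):
    g=cam(n)
    for q in clus(studs([g],box=(400,600,215,400))[0]):
        if 36<q.mean(0)[2]<70 : print(n,len(q),q[q[:,2]>54].mean(0).round(1),np.percentile(q[:,2],95))
u,v=proj(g,[542,342,120]).astype(int);a=g["pixels"][v-75:v+75,u-90:u+90]
cv2.imwrite("pics/s7.png",cv2.resize(a[...,::-1],(720,600),interpolation=cv2.INTER_CUBIC))
```

```text
(array([538.65213244, 346.65968553, 173.58777401]), np.float64(0.10851901312825947), Rotation.from_matrix(array([[ 0.99411081,  0.10830038, -0.003838  ],
                            [ 0.10830541, -0.99411703,  0.00112618],
                            [-0.00369345, -0.00153522, -0.999992  ]]))) 45.413695433070004
200 1 [539. 326. 203.] [539. 326. 203.]
206 17 [534. 322. 203.] [552. 383. 209.]
212 24 [530. 315. 209.] [553. 383. 215.]
218 32 [528. 314. 215.] [554. 386. 220.]
224 27 [530. 314. 221.] [553. 385. 226.]
230 30 [533. 314. 227.] [554. 386. 233.]
236 33 [531. 319. 233.] [554. 386. 239.]
242 22 [535. 310. 239.] [555. 388. 244.]
248 43 [527. 296. 245.] [556. 403. 251.]
254 118 [524. 295. 251.] [557. 404. 257.]
top 13 [523.7 243.   59.6] 63.93489604057181
scene 124 [543.6 344.5  61.4] 64.32175746752907
scene 130 [524.2 258.2  61.2] 64.23262143748292
scene 92 [455.8 264.4  60. ] 63.817274274515256
scene 125 [455.7 337.7  60.6] 64.16374274052505
```

View pics/s7.png

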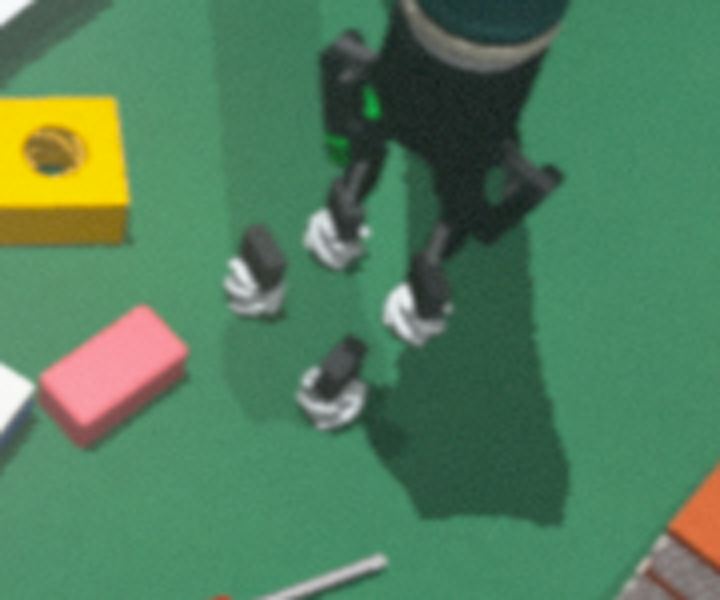

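The pads straddle stud A (crop ≈ (415,290)). The tips again sit about 27–30 mm above the reported TCP, and the scene camera reads about +3.5 mm in x and y relative to the arm. Letting the arm settle before planning the descent.

Request:
apply_moves(
  increments="0 0 0 0 0 0; 0 0 0 0 0 0; 0 0 0 0 0 0; 0 0 0 0 0 0",
)

```text
t: 16.07
tool_pos: [540.5, 342.1, 176.9]
tcp_rot: [0.0, 0.999, 0.051, 0.0]
ft_force: [-0.5, 0.5, 0.6]
gripper_width: 45.2
```

Run:
```python
from arc import *
print(observe()["joint_vel"].round(3))
plan([(541,340.5,60,.105,25),(541,340.5,10,.105,15)],hold=2)
```

```text
[-0.003  0.002 -0.001 -0.002  0.    -0.     0.   ]
from [540.5 342.1 176.9] 0.103
0 0.001 0.078 0 0 0; 0 0.002 0.156 0 0 0; 0 0.003 0.234 0 0 0; 0.001 0.004 0.312 0 0 0; 0.001 0.005 0.39 0 0 -0.001; 0.001 0.005 0.431 0 0 -0.001; 0.001 0.005 0.473 0 0 -0.001; 0.001 0.005 0.515 0 0 -0.001; 0.001 0.005 0.556 0 0 -0.001; 0.001 0.005 0.556 0 0 -0.001
0 0 0 0 0 0
```

Request:
apply_moves(
  increments="0 0.001 0.078 0 0 0; 0 0.002 0.156 0 0 0; 0 0.003 0.234 0 0 0; 0.001 0.004 0.312 0 0 0; 0.001 0.005 0.39 0 0 -0.001; 0.001 0.005 0.431 0 0 -0.001; 0.001 0.005 0.473 0 0 -0.001; 0.001 0.005 0.515 0 0 -0.001; 0.001 0.005 0.556 0 0 -0.001; 0.001 0.005 0.556 0 0 -0.001",
)

```text
t: 16.9
tool_pos: [539.5, 340.6, 7.5]
tcp_rot: [0.001, 0.999, 0.054, -0.001]
ft_force: [-0.4, -0.6, -0.8]
gripper_width: 45.1
```

Request:
apply_moves(
  increments="0 0 0 0 0 0; 0 0 0 0 0 0; 0 0 0 0 0 0; 0 0 0 0 0 0; 0 0 0 0 0 0; 0 0 0 0 0 0",
  hand=1,
  squeeze=60,
)

```text
t: 17.4
tool_pos: [541.4, 342.1, 10.8]
tcp_rot: [-0.001, 0.999, 0.054, 0.001]
ft_force: [-0.3, 0.9, 3.7]
gripper_width: 15.2
```

Run:
```python
from arc import *
print(observe()["ft_force"],observe()["gripper_width"])
p=start()[0]
plan([(*p[:2],130,.105,20),(570.5,107,130,.94)],hold=4)
```

```text
[-0.32227545  0.87554732  3.67735894] 15.161176214811576
from [541.4 342.1  10.8] 0.107
0 0 -0.066 0 -0.001 0; 0 0 -0.132 0 -0.001 0; 0 0 -0.199 0 -0.001 0; 0 0 -0.265 0 -0.001 0; 0.001 0 -0.331 0 -0.001 0.001; 0.001 0 -0.397 0 -0.001 0.001; 0.002 0.087 -0.397 0 -0.001 -0.029; 0.004 0.175 -0.397 0 -0.001 -0.058; 0.005 0.263 -0.397 0 -0.001 -0.088; 0.006 0.351 -0.398 0 -0.001 -0.117
-0.03 0.082 0 0 0 -0.03; -0.061 0.165 0 0 0 -0.059; -0.091 0.247 0 0 0 -0.089; -0.121 0.329 0 0 0 -0.118; -0.152 0.412 0 0 0 -0.148; -0.152 0.412 0 0 0 -0.148; -0.152 0.412 0 0 0 -0.148; -0.152 0.412 0 0 0 -0.148; -0.152 0.412 0 0 0 -0.148
```

Request:
apply_moves(
  increments="0 0 -0.066 0 0 0; 0 0 -0.132 0 0 0; 0 0 -0.199 0 0 0; 0 0 -0.265 0 0 0; 0.001 0 -0.331 0 0 0.001; 0.001 0 -0.397 0 0 0.001; 0.002 0.087 -0.397 0 0 -0.029; 0.004 0.175 -0.397 0 0 -0.058; 0.005 0.263 -0.397 0 0 -0.088; 0.006 0.351 -0.398 0 0 -0.117",
)

```text
t: 18.23
tool_pos: [552.9, 235.3, 128.5]
tcp_rot: [0.0, 0.971, 0.238, -0.001]
ft_force: [0.6, -0.9, -3.0]
gripper_width: 14.8
```

Request:
apply_moves(
  increments="-0.03 0.082 0 0 0 -0.03; -0.061 0.165 0 0 0 -0.059; -0.091 0.247 0 0 0 -0.089; -0.121 0.329 0 0 0 -0.118; -0.152 0.412 0 0 0 -0.148; -0.152 0.412 0 0 0 -0.148; -0.152 0.412 0 0 0 -0.148; -0.152 0.412 0 0 0 -0.148; -0.152 0.412 0 0 0 -0.148",
)

```text
t: 18.98
tool_pos: [569.1, 107.6, 129.1]
tcp_rot: [-0.0, 0.891, 0.453, -0.0]
ft_force: [0.4, -0.4, -3.0]
gripper_width: 15.0
```

```bash
cat >> arc.py <<'E'
def nut(n,save_as=None):
    g=cam(n);c=cloud(g)
    m=hsvmask(g,(20,130,90),(33,255,255))
    w=(m>0)&(c[...,2]>40)&(c[...,2]<50)&(abs(c[...,0]-570)<130)&(abs(c[...,1]-110)<130)
    q=c[w];r=cv2.minAreaRect(q[:,:2].astype(np.float32))
    # 45-deg-robust: min-area rect of plane-cast mask pixels
    v,u=np.nonzero(w);P=np.array([plane(g,a,b,45)[:2] for a,b in zip(u,v)],np.float32);r2=cv2.minAreaRect(P)
    print(n,'nut',len(q),'depth rect',np.round(r[0],1),np.round(r[1],1),round(r[2],1),'| plane rect',np.round(r2[0],1),np.round(r2[1],1),round(r2[2],1)); return g
E
python3 - <<'E'
from arc import *
g=nut("top");g=nut("scene");print(start(),observe()["ft_force"],observe()["gripper_width"])
u,v=proj(g,[570,107,70]).astype(int);save(g,"s8.png",(u-55,v-55,u+55,v+45),6)
E
```

```text
top nut 58 depth rect [535.6 118.8] [59.7 18.2] 52.0 | plane rect [535.8 119.2] [60.3 18.3] 51.9
scene nut 777 depth rect [572.5 110.9] [94.3 90.4] 53.2 | plane rect [573.6 112.2] [97.2 90.5] 54.9
(array([569.21214005, 107.7619265 , 129.19330826]), np.float64(0.9419156683710246), Rotation.from_matrix(array([[ 5.88239921e-01,  8.08686444e-01, -1.74322553e-04],
                            [ 8.08686443e-01, -5.88239844e-01,  3.51361945e-04],
                            [ 1.81598171e-04, -3.47657407e-04, -9.99999923e-01]]))) [-0.15050406 -0.6318398  -2.82338705] 14.984210356847434
```

View pics/s8.png

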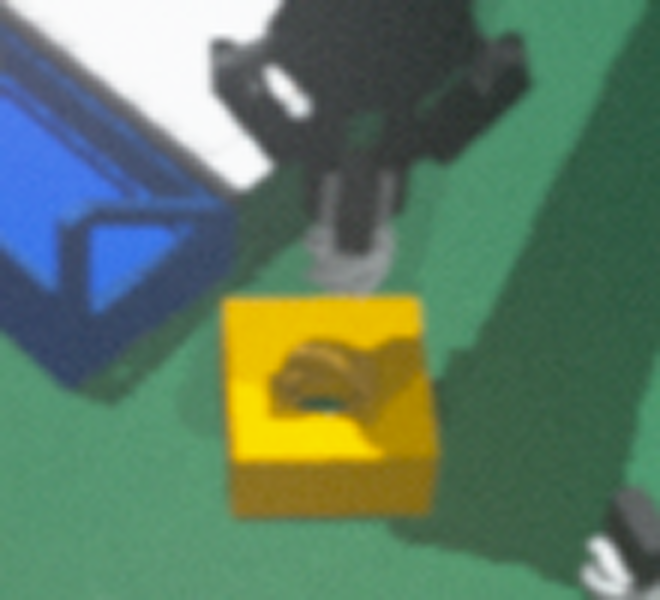

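```bash
cat >> arc.py <<'E'
from scipy.optimize import least_squares
def threadfit(n="scene"):
    "centre of the held stud's thread: silhouette of bright grey blob cast at its height"
    g=cam(n);c=cloud(g);px=g["pixels"].astype(int);p=start()[0]
    zf=p[2]-10.8
    w=(np.ptp(px,axis=2)<35)&(px.min(2)>75)&(abs(c[...,0]-p[0]-3)<35)&(abs(c[...,1]-p[1]-3)<35)&(c[...,2]>zf-3)&(c[...,2]<zf+29)
    q=c[w]; f=least_squares(lambda s:np.hypot(q[:,0]-s[0],q[:,1]-s[1])-18,p[:2],loss='soft_l1').x
    v,u=np.nonzero(w)
    print('thread',len(q),'circle',f.round(1),'z',q[:,2].min().round(),q[:,2].max().round(),'tcp',p.round(1),'px',u.mean(),u.min(),u.max()); return g
E
python3 - <<'E'
from arc import *
g=threadfit();c=cloud(g)
m=hsvmask(g,(20,130,70),(33,255,255))>0
top=m&(abs(c[...,2]-45)<3)&(abs(c[...,0]-570)<80)&(abs(c[...,1]-108)<80)
im=top.astype(np.uint8)
h=cv2.convexHull(np.argwhere(im)[:,::-1].astype(np.int32))
print(cv2.approxPolyDP(h,4,True).reshape(-1,2).tolist())
ap=cv2.approxPolyDP(h,4,True).reshape(-1,2)
P=np.array([plane(g,*a,45)[:2] for a in ap]);print(P.round(1).tolist(),P.mean(0))
full=np.zeros_like(im);cv2.fillConvexPoly(full,h,1);full=cv2.erode(full,np.ones((5,5)))
hole=(full>0)&(c[...,2]<40); v,u=np.nonzero(hole);print('hole',len(u),u.min(),u.max(),v.min(),v.max(),plane(g,(u.min()+u.max())/2,(v.min()+v.max())/2,45)[:2])
print(proj(g,[573,111,45]))
E
```

```text
thread 110 circle [566.4 107.1] z 119.0 147.0 tcp [569.3 107.6 129.2] px 290.05454545454546 283 297
[[304, 245], [272, 245], [270, 220], [300, 218]]
[[564.3, 171.3], [631.7, 120.0], [582.8, 51.9], [511.8, 96.9]] [572.65253065 110.03340515]
hole 124 279 294 226 237 [572.21941089 109.57055384]
[286.62575785 231.97906651]
```

Run:
```python
from arc import *
g=cam("scene");p=start()[0];zf=p[2]-10.8
px=g["pixels"].astype(int)
for nm,xy in(("tcp",p[:2]),("nutc",(572.4,109.8))):
    print(nm,proj(g,[*xy,zf]).round(1),proj(g,[*xy,zf+15]).round(1),proj(g,[*xy,zf+26]).round(1))
# row profiles of thread
for v in range(196,222,2): print(v,''.join('%4d'%px[v,u].mean() if np.ptp(px[v,u])<30 else '   .' for u in range(276,304)))
```

```text
tcp [288.8 213.4] [289.2 209.7] [289.5 207. ]
nutc [288.5 214.5] [288.9 210.9] [289.3 208.1]
196  206 135  89  70  71  70  66  65  64  65  66  64  68  70  68  69  68  61  60  61  63  59  57  61  72   .   .   .
198  127  94  80  79  78  73  72  65  64  75  86  95  85  70  70  63  71  65  67  83  94  82  63  67   .   .   .   .
200   81  75  79  78  78  74  66  62  66  82  94  92  82  66  70  65  66  66  71  89  97  86  70  75   .   .   .   .
202   79  78  75  77  76  74  71  63  69  87 100  93  77  69  70  67  67  68  73  88  94  77  64   .   .   .   .   .
204   78  76  78  78  77  74  73  69  73  90 101  91  74  70  67  66  70  67  80  96  90  78  76   .   .   .   .   .
206   76  76  74  76  75  74  74  85  95 108 109  94  76  63  66  67  64  68  84 103 111   .   .   .   .   .   .   .
208   73  75  75  74  76  79  94 109 120 125 127 104  79  68  67  65  66  78 107 131 141 129   .   .   .   .   .   .
210   76  76  79   .   .   .   . 114 130 140 138 116  91  79  72  71  73  92 123 144 143 128   .   .   .   .   .   .
212   81   .   .   .   .   .   .   . 117 129 136 133 128 127 126 126 129 138 145 148 139   .   .   .   .   .   .   .
214    .   .   .   .   .   .   . 117 119 123 126 133 137 144 141 142 141 134 140 136 123   .   .   .   .   .   .   .
216    .   .   .   .   .   .   .   .   . 117 122 128 133 134 136 136 140 144 134   .   .   .   .   .   .   .   .   .
218    .   .   .   .   .   .   .   .   .   .   .   .   .   .   .   .   .   .   .   .   .   .   .   .   .   .   .   .
220    .   .   .   .   .   .   .   .   .   .   .   .   .   .   .   .   .   .   .   .   .   .   .   .   .   .   .   .
```

Run:
```python
from arc import *
plan([(571.7,106.4,120,.94),(571.7,106.4,58,.94,15),(571.7,106.4,56,.94,1)],hold=2)
```

```text
from [569.4 107.4 129.2] 0.942
0.002 0.008 0.031 0 0 0; 0.002 0.008 0.072 0 0 0; 0.002 0.008 0.113 0 0 0; 0.002 0.008 0.155 0 0 0; 0.002 0.008 0.196 0 0 0; 0.002 0.008 0.237 0 0 0; 0.002 0.008 0.241 0 0 0; 0.002 0.008 0.244 0 0 0; 0.002 0.008 0.244 0 0 0; 0.002 0.008 0.244 0 0 0
```

Request:
apply_moves(
  increments="0.002 0.008 0.031 0 0 0; 0.002 0.008 0.072 0 0 0; 0.002 0.008 0.113 0 0 0; 0.002 0.008 0.155 0 0 0; 0.002 0.008 0.196 0 0 0; 0.002 0.008 0.237 0 0 0; 0.002 0.008 0.241 0 0 0; 0.002 0.008 0.244 0 0 0; 0.002 0.008 0.244 0 0 0; 0.002 0.008 0.244 0 0 0",
)

```text
t: 20.02
tool_pos: [572.4, 105.4, 56.5]
tcp_rot: [0.0, 0.892, 0.453, 0.0]
ft_force: [-0.1, -0.6, -2.2]
gripper_width: 15.0
```

Request:
apply_moves(
  increments="0 0 0 0 0 0; 0 0 0.004 0 0 0.032; 0 0 0.008 0 0 0.064; 0 0 0.012 0 0 0.096; 0 0 0.016 0 0 0.127; 0 0 0.02 0 0 0.159; 0 0 0.02 0 0 0.159; 0 0 0.02 0 0 0.159",
)

```text
t: 20.68
tool_pos: [572.3, 106.0, 50.6]
tcp_rot: [-0.0, 0.975, 0.22, 0.001]
ft_force: [-0.7, 1.9, -3.3]
gripper_width: 15.4
```

Run:
```python
from arc import *
o=observe();print(o["t"],o["ft_force"],o["wrist_torque"],start()[0],start()[1],o["gripper_width"])
```

```text
20.6833 [-0.74526845  1.9230705  -3.29185779] [ 0.33739749 -0.03305764  0.02785146] [572.30002477 105.99386905  50.62964381] 0.4437009539103426 15.434974201773395
```

Request:
apply_moves(
  increments="0 0 0.004 0 0 0.032; 0 0 0.008 0 0 0.064; 0 0 0.012 0 0 0.096; 0 0 0.016 0 0 0.127; 0 0 0.02 0 0 0.159; 0 0 0.02 0 0 0.159",
)

```text
t: 21.18
tool_pos: [571.9, 106.5, 44.3]
tcp_rot: [-0.001, 1.0, -0.029, 0.0]
ft_force: [-1.3, 3.5, -2.8]
gripper_width: 15.0
```

Run:
```python
from arc import *
o=observe();print(o["t"],o["ft_force"],o["wrist_torque"],start()[0],start()[1],o["gripper_width"])
```

```text
21.1833 [-1.33030124  3.53089219 -2.84640218] [ 0.80859625  0.0751627  -0.05351406] [571.93000155 106.52363585  44.2683958 ] -0.05831654216246218 14.968503015981714
```

Request:
apply_moves(
  increments="0 0 0.004 0 0 0.032; 0 0 0.008 0 0 0.064; 0 0 0.008 0 0 0.064; 0 0 0.004 0 0 0.032; 0 0 0 0 0 0; 0 0 -0.004 0 0 -0.032; 0 0 -0.008 0 0 -0.064; 0 0 -0.012 0 0 -0.096; 0 0 -0.016 0 0 -0.127; 0 0 -0.02 0 0 -0.159",
)

```text
t: 22.02
tool_pos: [571.6, 106.0, 50.0]
tcp_rot: [-0.001, 0.975, 0.224, 0.0]
ft_force: [0.3, 2.8, -3.6]
gripper_width: 15.0
```

Request:
apply_moves(
  increments="0 0 -0.004 0 0 -0.032; 0 0 -0.008 0 0 -0.064; 0 0 -0.012 0 0 -0.096; 0 0 -0.016 0 0 -0.127; 0 0 -0.02 0 0 -0.159; 0 0 -0.05 0 0 -0.159; 0 0 -0.12 0 0 -0.159; 0 0 -0.2 0 0 -0.159; 0 0 -0.26 0 0 -0.159; 0 0 -0.26 0 0 -0.159",
)

```text
t: 22.85
tool_pos: [574.7, 105.5, 132.4]
tcp_rot: [0.002, 0.891, 0.453, 0.003]
ft_force: [0.6, -0.2, -1.7]
gripper_width: 14.6
```

```bash
cat >> arc.py <<'E'
def slot(tray,s):
    "tray -1 orange, +1 blue; s = y offset in the case frame; returns world xy"
    ey=np.array([-ex[1],ex[0],0]); return (H+56*ex+(81*tray+s)*ey)[:2]
E
python3 - <<'E'
from arc import *
g=threadfit()
o=observe();print(o["t"],o["ft_force"],start()[0],start()[1],o["gripper_width"])
x,y=slot(-1,-37);print(x,y)
plan([(540,20,130,1.4),(x,y,120,1.656)],hold=3)
E
```

```text
thread 92 circle [571.2 105.1] z 120.0 148.0 tcp [573.5 104.9 130.3] px 288.32608695652175 281 295
22.9 [ 1.03373556 -0.24513179 -3.24234659] [573.54006467 104.93644141 130.25982943] 0.939955835785012 14.956274176544937
618.9157483428133 -272.81971135433497
from [573.5 104.9 130.3] 0.94
-0.059 0.015 0 0.001 -0.001 -0.029; -0.118 0.031 0 0.001 -0.001 -0.059; -0.177 0.046 0 0.001 -0.001 -0.088; -0.236 0.061 0 0.001 -0.001 -0.117; -0.295 0.077 0 0.001 0 -0.146; -0.352 0.148 0.004 0.001 0 -0.154; -0.41 0.22 0.007 0.001 0 -0.161; -0.467 0.292 0.01 0.001 0 -0.169; -0.525 0.363 0.013 0.001 0 -0.176; -0.582 0.435 0.016 0.001 0 -0.183
-0.087 0.029 0.003 0 0 -0.007; -0.175 0.057 0.006 0 0 -0.015; -0.262 0.086 0.009 0 0 -0.022; -0.349 0.115 0.012 0 0 -0.03; -0.437 0.144 0.015 0 0 -0.037; -0.524 0.172 0.018 0 0 -0.044; -0.524 0.172 0.018 0 0 -0.044; -0.524 0.172 0.018 0 0 -0.044; -0.524 0.172 0.018 0 0 -0.044
```

Request:
apply_moves(
  increments="-0.059 0.015 0 0 0 -0.029; -0.118 0.031 0 0 0 -0.059; -0.177 0.046 0 0 0 -0.088; -0.236 0.061 0 0 0 -0.117; -0.295 0.077 0 0 0 -0.146; -0.352 0.148 0.004 0 0 -0.154; -0.41 0.22 0.007 0 0 -0.161; -0.467 0.292 0.01 0 0 -0.169; -0.525 0.363 0.013 0 0 -0.176; -0.582 0.435 0.016 0 0 -0.183",
)

```text
t: 23.73
tool_pos: [573.3, -114.6, 121.7]
tcp_rot: [-0.001, 0.726, 0.688, -0.001]
ft_force: [0.4, -0.0, -2.9]
gripper_width: 14.8
```

Request:
apply_moves(
  increments="-0.087 0.029 0.003 0 0 -0.007; -0.175 0.057 0.006 0 0 -0.015; -0.262 0.086 0.009 0 0 -0.022; -0.349 0.115 0.012 0 0 -0.03; -0.437 0.144 0.015 0 0 -0.037; -0.524 0.172 0.018 0 0 -0.044; -0.524 0.172 0.018 0 0 -0.044; -0.524 0.172 0.018 0 0 -0.044; -0.524 0.172 0.018 0 0 -0.044; -0.524 0.172 0.018 0 0 -0.044",
)

```text
t: 24.57
tool_pos: [616.6, -270.9, 117.1]
tcp_rot: [-0.001, 0.677, 0.736, -0.0]
ft_force: [-0.1, 0.7, -2.2]
gripper_width: 14.9
```

Run:
```python
from arc import *
o=observe();print(o["t"],o["ft_force"],o["gripper_width"],o["joints"][6])
x,y=slot(-1,-37)
plan([(x,y,30,1.656,22),(x,y,18,1.656,4)],hold=2)
```

```text
24.5667 [-0.09644864  0.65278979 -2.16704749] 14.949838922677632 0.02953834165128448
from [ 616.6 -270.9  117.1] 1.655
-0.002 0.002 0.073 0 0 0; -0.004 0.004 0.145 0 0 0; -0.005 0.006 0.218 0 0 0; -0.007 0.008 0.29 0 0 0; -0.007 0.008 0.304 0 0 0; -0.007 0.008 0.317 0 0 0; -0.007 0.008 0.33 0 0 0; -0.007 0.008 0.33 0 0 0; -0.007 0.008 0.33 0 0 0
```

Request:
apply_moves(
  increments="-0.002 0.002 0.073 0 0 0; -0.004 0.004 0.145 0 0 0; -0.005 0.006 0.218 0 0 0; -0.007 0.008 0.29 0 0 0; -0.007 0.008 0.304 0 0 0; -0.007 0.008 0.317 0 0 0; -0.007 0.008 0.331 0 0 0; -0.007 0.008 0.331 0 0 0; -0.007 0.008 0.331 0 0 0",
)

```text
t: 25.32
tool_pos: [620.3, -274.4, 19.6]
tcp_rot: [0.001, 0.677, 0.736, 0.0]
ft_force: [-0.1, 0.3, -3.3]
gripper_width: 14.9
```

Request:
apply_moves(
  increments="0 0 0 0 0 0; 0 0 0 0 0 0; 0 0 0 0 0 0; 0 0 -0.04 0 0 0; 0 0 -0.1 0 0 0; 0 0 -0.18 0 0 0; 0 0 -0.27 0 0 0; 0 0 -0.36 0 0 0; 0 0 -0.43 0 0 0; 0 0 -0.43 0 0 0",
  hand=0.5,
)

```text
t: 26.15
tool_pos: [622.9, -274.8, 154.3]
tcp_rot: [0.004, 0.677, 0.736, 0.002]
ft_force: [0.4, 0.0, 0.7]
gripper_width: 42.4
```

```bash
cat >> arc.py <<'E'
def heads(n,box,lo=40):
    g=cam(n)
    for q in clus(studs([g],lo=lo,hi=80,box=box)[0]):
        h=q[q[:,2]>q[:,2].max()-14]; r=cv2.minAreaRect(h[:,:2].astype(np.float32))
        print(n,len(q),'top',np.percentile(q[:,2],95).round(1),'rect',np.round(r[0],1),np.round(r[1],1),round(r[2],1))
    return g
E
python3 - <<'E'
from arc import *
o=observe();print(o["t"],o["ft_force"],o["gripper_width"])
ey=np.array([-ex[1],ex[0],0])
heads("scene",(560,680,-330,-20));print(slot(-1,-37))
nut("scene")
print('nutfrom top');nut("top")
plan([(560,-120,170,1.5),(520,120,170,1.3),(521.5,253.5,130,1.3)],step=36)
E
```

```text
26.15 [0.40820626 0.02397807 0.67978869] 42.39135259490361
scene 209 top 62.8 rect [ 568.8 -222.5] [ 19.1 203.9] 1.0
scene 93 top 71.0 rect [ 619.6 -270.3] [16.8 35.9] 5.6
[ 618.91574834 -272.81971135]
scene nut 782 depth rect [571.3 109.7] [95.3 91.1] 54.7 | plane rect [572.1 110.8] [94.5 90.3] 53.6
nutfrom top
top nut 493 depth rect [571.9 106.9] [90.6 90. ] 54.1 | plane rect [571.7 107. ] [91.  90.3] 54.0
from [ 619.4 -274.6  148. ] 1.653
0.106 -0.031 -0.015 0 0 0.01; 0.212 -0.062 -0.029 0 0 0.019; 0.318 -0.093 -0.044 0 0 0.029; 0.424 -0.124 -0.059 0 0 0.039; 0.53 -0.155 -0.074 0 0 0.049; 0.645 -0.165 -0.074 0 0 0.058; 0.761 -0.174 -0.074 0 0 0.067; 0.876 -0.184 -0.074 0 0 0.076; 0.992 -0.194 -0.074 0 0 0.085; 1.107 -0.203 -0.074 0 0 0.094
0.108 -0.043 0 0 0 0.009; 0.215 -0.086 0 0 0 0.018; 0.324 -0.108 0.033 0 0 0.018; 0.433 -0.13 0.067 0 0 0.018; 0.542 -0.153 0.1 0 0 0.018; 0.651 -0.175 0.133 0 0 0.018; 0.651 -0.175 0.133 0 0 0.018
```

Run:
```python
from arc import *
plan([(570,-120,170,1.5),(530,120,170,1.308),(521.5,253.5,110,1.308)],hold=3)
```

```text
from [ 619.4 -274.6  148. ] 1.653
0.088 -0.02 -0.012 0 0 0.008; 0.176 -0.041 -0.025 0 0 0.016; 0.263 -0.061 -0.037 0 0 0.024; 0.351 -0.081 -0.049 0 0 0.032; 0.439 -0.102 -0.061 0 0 0.041; 0.527 -0.122 -0.074 0 0 0.049; 0.617 -0.129 -0.074 0 0 0.055; 0.707 -0.137 -0.074 0 0 0.062; 0.796 -0.144 -0.074 0 0 0.069; 0.886 -0.152 -0.074 0 0 0.076
0.086 -0.028 0 0 0 0.007; 0.171 -0.057 0 0 0 0.014; 0.257 -0.085 0 0 0 0.02; 0.342 -0.114 0 0 0 0.027; 0.428 -0.142 0 0 0 0.034; 0.5 -0.158 0.033 0 0 0.034; 0.573 -0.175 0.067 0 0 0.034; 0.645 -0.191 0.1 0 0 0.034; 0.718 -0.207 0.133 0 0 0.034; 0.79 -0.223 0.167 0 0 0.034
0.07 -0.024 0.033 0 0 0; 0.07 -0.024 0.033 0 0 0; 0.07 -0.024 0.033 0 0 0; 0.07 -0.024 0.033 0 0 0
```

Request:
apply_moves(
  increments="0.088 -0.02 -0.012 0 0 0.008; 0.176 -0.041 -0.025 0 0 0.016; 0.263 -0.061 -0.037 0 0 0.024; 0.351 -0.081 -0.049 0 0 0.032; 0.439 -0.102 -0.061 0 0 0.041; 0.527 -0.122 -0.074 0 0 0.049; 0.617 -0.129 -0.074 0 0 0.055; 0.707 -0.137 -0.074 0 0 0.062; 0.796 -0.144 -0.074 0 0 0.069; 0.886 -0.152 -0.074 0 0 0.076",
  hand=0.47,
)

```text
t: 27.13
tool_pos: [551.1, -12.3, 168.7]
tcp_rot: [-0.001, 0.761, 0.649, -0.001]
ft_force: [0.2, -0.0, -0.6]
gripper_width: 45.4
```

Request:
apply_moves(
  increments="0.086 -0.028 0 0 0 0.007; 0.171 -0.057 0 0 0 0.014; 0.257 -0.085 0 0 0 0.02; 0.342 -0.114 0 0 0 0.027; 0.428 -0.142 0 0 0 0.034; 0.5 -0.158 0.033 0 0 0.034; 0.573 -0.175 0.067 0 0 0.034; 0.645 -0.191 0.1 0 0 0.034; 0.718 -0.207 0.133 0 0 0.034; 0.79 -0.223 0.167 0 0 0.034",
)

```text
t: 27.97
tool_pos: [522.2, 231.9, 118.0]
tcp_rot: [-0.0, 0.794, 0.608, -0.001]
ft_force: [0.2, 0.6, -0.6]
gripper_width: 45.0
```

Request:
apply_moves(
  increments="0.07 -0.024 0.033 0 0 0; 0.07 -0.024 0.033 0 0 0; 0.07 -0.024 0.033 0 0 0; 0.07 -0.024 0.033 0 0 0; 0.07 -0.024 0.033 0 0 0",
)

```text
t: 28.38
tool_pos: [522.1, 252.0, 109.5]
tcp_rot: [0.0, 0.794, 0.607, -0.0]
ft_force: [-0.2, 0.3, 0.0]
gripper_width: 45.3
```

Run:
```python
from arc import *
print(observe()["t"],observe()["ft_force"])
plan([(521.5,253.5,50,1.308,22),(521.5,253.5,10,1.308,12)],hold=2)
```

```text
28.3833 [-0.19872067  0.34312482  0.00092466]
from [522.1 252.  109.5] 1.306
0.002 -0.001 0.066 0 0 0; 0.003 -0.002 0.132 0 0 0; 0.005 -0.003 0.198 0 0 -0.001; 0.005 -0.003 0.232 0 0 -0.001; 0.005 -0.003 0.265 0 0 -0.001; 0.005 -0.003 0.298 0 0 -0.001; 0.005 -0.003 0.332 0 0 -0.001; 0.005 -0.003 0.332 0 0 -0.001; 0.005 -0.003 0.332 0 0 -0.001
```

Request:
apply_moves(
  increments="0.002 -0.001 0.066 0 0 0; 0.003 -0.002 0.132 0 0 0; 0.005 -0.003 0.198 0 0 0; 0.005 -0.003 0.232 0 0 0; 0.005 -0.003 0.265 0 0 0; 0.005 -0.003 0.298 0 0 0; 0.005 -0.003 0.332 0 0 0; 0.005 -0.003 0.332 0 0 0; 0.005 -0.003 0.332 0 0 0",
)

```text
t: 29.13
tool_pos: [521.1, 255.1, 9.8]
tcp_rot: [-0.0, 0.794, 0.608, -0.0]
ft_force: [-0.2, 0.1, 0.2]
gripper_width: 45.3
```

Request:
apply_moves(
  increments="0 0 0 0 0 0; 0 0 0 0 0 0; 0 0 0 0 0 0; 0 0 0 0 0 0; 0 0 0 0 0 0; 0 0 0 0 0 0",
  hand=1,
)

```text
t: 29.63
tool_pos: [521.7, 255.5, 10.8]
tcp_rot: [0.0, 0.794, 0.608, 0.001]
ft_force: [-1.0, -0.8, 5.5]
gripper_width: 15.1
```

Request:
apply_moves(
  increments="0 0 -0.07 0 0 0; 0 0 -0.15 0 0 0; 0 0 -0.23 0 0 0; 0 0 -0.31 0 0 0; 0 0 -0.39 0 0 0; 0 0 -0.39 0 0 0; 0 0 -0.39 0 0 0",
)

```text
t: 30.22
tool_pos: [521.7, 255.1, 127.7]
tcp_rot: [0.0, 0.794, 0.608, 0.001]
ft_force: [-0.3, 0.3, -2.8]
gripper_width: 15.0
```

Run:
```python
from arc import *
g=nut("top");g=nut("scene");print(observe()["t"],observe()["ft_force"],observe()["gripper_width"])
plan([(571.7,106.2,129,.94)],hold=4)
```

```text
top nut 452 depth rect [573.7 105.9] [90.4 86.1] 54.8 | plane rect [573.1 106.3] [90.7 86.7] 53.5
scene nut 790 depth rect [571.2 109.8] [93.2 90.3] 54.1 | plane rect [571.9 110.4] [94.2 90.9] 52.9
30.3167 [ 0.09709601 -1.10208852 -0.73157744] 14.9530771401296
from [520.5 254.2 125.7] 1.307
-0.072 0.049 -0.002 0 0.001 0.019; -0.144 0.098 -0.004 0 0.001 0.039; -0.216 0.147 -0.005 0 0.001 0.058; -0.288 0.196 -0.007 0 0.001 0.078; -0.36 0.244 -0.009 0 0.001 0.097; -0.432 0.293 -0.011 0 0.001 0.117; -0.432 0.293 -0.011 0 0.001 0.117; -0.432 0.293 -0.011 0 0.001 0.117; -0.432 0.293 -0.011 0 0.001 0.117; -0.432 0.293 -0.011 0 0.001 0.117
```

Request:
apply_moves(
  increments="-0.072 0.049 -0.002 0 0 0.019; -0.144 0.098 -0.004 0 0 0.039; -0.216 0.147 -0.005 0 0 0.058; -0.288 0.196 -0.007 0 0 0.078; -0.36 0.244 -0.009 0 0 0.097; -0.432 0.293 -0.011 0 0 0.117; -0.432 0.293 -0.011 0 0 0.117; -0.432 0.293 -0.011 0 0 0.117; -0.432 0.293 -0.011 0 0 0.117; -0.432 0.293 -0.011 0 0 0.117",
)

```text
t: 31.15
tool_pos: [571.3, 108.5, 129.5]
tcp_rot: [-0.001, 0.891, 0.454, -0.001]
ft_force: [-0.2, -0.3, -2.4]
gripper_width: 15.0
```

```bash
cat >> arc.py <<'E'
def tcol():
    "sub-pixel mid column/rows of held stud thread (scene) vs predicted for TCP axis"
    g=cam("scene");px=g["pixels"].astype(int);p=start()[0];uv=proj(g,[p[0],p[1],p[2]-10.8+10])
    w=(np.ptp(px,axis=2)<32)&(px.mean(2)>100);m=[]
    for v in range(int(uv[1])-3,int(uv[1])+4):
        u=np.nonzero(w[v,int(uv[0])-14:int(uv[0])+15])[0]
        if len(u)>3: m.append((v,u.min()+int(uv[0])-14,u.max()+int(uv[0])-14))
    m=np.array(m);print('tcp',p.round(1),'axis px',uv.round(1),'thread mid',m[:,1:].mean().round(2),m.tolist())
E
python3 - <<'E'
from arc import *
threadfit();tcol();print(start()[1],observe()["gripper_width"])
plan([(572,106.1,58,.94,15),(572,106.1,56,.94,1)],hold=2)
E
```

```text
thread 98 circle [568.2 108.4] z 119.0 148.0 tcp [571.5 108.5 129.8] px 289.3979591836735 283 297
tcp [571.7 108.5 130. ] axis px [288.7 211.5] thread mid 289.43 [[208, 283, 296], [209, 282, 296], [210, 282, 296], [211, 283, 296], [212, 283, 296], [213, 284, 296], [214, 283, 296]]
0.9422957999695876 15.146069863415539
from [571.7 108.5 130. ] 0.942
-0.001 0.001 0.048 0 0 0; -0.002 0.002 0.096 0 0 0; -0.003 0.003 0.144 0 0 0; -0.005 0.005 0.192 0 0 0.001; -0.006 0.006 0.24 0 0 0.001; -0.006 0.006 0.243 0 0 0.001; -0.006 0.006 0.247 0 0 0.001; -0.006 0.006 0.247 0 0 0.001; -0.006 0.006 0.247 0 0 0.001
```

Request:
apply_moves(
  increments="-0.001 0.001 0.048 0 0 0; -0.002 0.002 0.096 0 0 0; -0.003 0.003 0.144 0 0 0; -0.005 0.005 0.192 0 0 0.001; -0.006 0.006 0.24 0 0 0.001; -0.006 0.006 0.243 0 0 0.001; -0.006 0.006 0.247 0 0 0.001; -0.006 0.006 0.247 0 0 0.001; -0.006 0.006 0.247 0 0 0.001",
)

```text
t: 32.0
tool_pos: [572.9, 104.7, 56.5]
tcp_rot: [0.0, 0.892, 0.451, 0.0]
ft_force: [0.2, -0.8, -1.6]
gripper_width: 14.9
```

Request:
apply_moves(
  increments="0 0 0 0 0 0; 0 0 0.004 0 0 0.032; 0 0 0.008 0 0 0.064; 0 0 0.012 0 0 0.096; 0 0 0.016 0 0 0.127; 0 0 0.02 0 0 0.159; 0 0 0.02 0 0 0.159; 0 0 0.02 0 0 0.159",
)

```text
t: 32.67
tool_pos: [572.8, 105.9, 51.0]
tcp_rot: [-0.0, 0.976, 0.219, 0.001]
ft_force: [-0.5, 2.8, 1.2]
gripper_width: 14.5
```

Run:
```python
from arc import *
o=observe();print(o["t"],o["ft_force"],o["wrist_torque"],start()[0],start()[1],o["gripper_width"])
```

```text
32.6667 [-0.4684358   2.77774957  1.1521699 ] [0.7996404  0.32665589 0.00984771] [572.75954317 105.91488729  50.97883459] 0.44083832707767495 14.460457614419449
```

Request:
apply_moves(
  increments="0 0 0.004 0 0 0.032; 0 0 0.008 0 0 0.064; 0 0 0.01 0 0 0.09; 0 0 0.01 0 0 0.09",
)

```text
t: 33.0
tool_pos: [572.7, 106.5, 47.5]
tcp_rot: [-0.001, 0.997, 0.078, 0.0]
ft_force: [0.1, 5.5, -0.3]
gripper_width: 14.7
```

Run:
```python
from arc import *
o=observe();print(o["t"],o["ft_force"],o["wrist_torque"],start()[0],start()[1],o["gripper_width"])
```

```text
33.0 [ 0.08117378  5.49197863 -0.26296338] [1.2666612  0.13840728 0.09178236] [572.74109121 106.50814384  47.52720697] 0.1561567143675964 14.711324209909069
```

Request:
apply_moves(
  increments="0 0 0.004 0 0 0.032; 0 0 0.008 0 0 0.064; 0 0 0.012 0 0 0.1; 0 0 0.012 0 0 0.1",
)

```text
t: 33.33
tool_pos: [572.4, 106.6, 43.7]
tcp_rot: [-0.001, 0.997, -0.079, -0.0]
ft_force: [-0.1, 5.7, -0.3]
gripper_width: 15.1
```

Run:
```python
from arc import *
o=observe();print(o["t"],o["ft_force"],o["wrist_torque"],start()[0],start()[1],o["gripper_width"])
```

```text
33.3333 [-0.0991378   5.6883715  -0.31952729] [ 1.41484621  0.27519306 -0.01150816] [572.37819418 106.61100059  43.74903074] -0.15849462094938252 15.140138638615118
```

Request:
apply_moves(
  increments="0 0 -0.004 0 0 -0.032; 0 0 -0.008 0 0 -0.064; 0 0 -0.012 0 0 -0.096; 0 0 -0.016 0 0 -0.127; 0 0 -0.02 0 0 -0.159; 0 0 -0.024 0 0 -0.191; 0 0 -0.028 0 0 -0.223; 0 0 -0.032 0 0 -0.255; 0 0 -0.036 0 0 -0.287; 0 0 -0.04 0 0 -0.318",
)

```text
t: 34.17
tool_pos: [572.3, 104.3, 55.4]
tcp_rot: [-0.0, 0.911, 0.412, -0.0]
ft_force: [-0.8, 0.5, -1.1]
gripper_width: 14.7
```

Request:
apply_moves(
  increments="0 0 -0.004 0 0 -0.032; 0 0 -0.03 0 0 -0.032; 0 0 -0.1 0 0 -0.032; 0 0 -0.17 0 0 -0.032; 0 0 -0.25 0 0 -0.032; 0 0 -0.25 0 0 -0.032; 0 0 -0.25 0 0 -0.032",
)

```text
t: 34.75
tool_pos: [573.7, 103.9, 132.1]
tcp_rot: [0.001, 0.892, 0.452, 0.001]
ft_force: [-0.1, 0.7, -2.0]
gripper_width: 15.2
```

Run:
```python
from arc import *
g=threadfit()
o=observe();print(o["t"],o["ft_force"],start()[0],start()[1],o["gripper_width"])
x,y=slot(-1,10);print(x,y)
plan([(545,20,130,1.4),(x,y,115,1.656)],hold=3)
```

```text
thread 94 circle [571.3 103.5] z 122.0 149.0 tcp [572.7 103.6 130.8] px 287.75531914893617 281 295
34.8 [ 0.07287935  0.36543855 -1.94567461] [572.718602   103.56820473 130.75334532] 0.9390021327837681 15.01645158417607
614.9255572510998 -225.98939665272732
from [572.7 103.6 130.8] 0.939
-0.056 0.018 0.001 0 0 -0.029; -0.112 0.036 0.001 0 0 -0.059; -0.168 0.054 0.002 0 0 -0.088; -0.223 0.072 0.002 0 0 -0.117; -0.279 0.09 0.003 0 0 -0.147; -0.338 0.165 0.008 0 0 -0.156; -0.396 0.239 0.014 0 0 -0.165; -0.454 0.314 0.02 0 0 -0.174; -0.512 0.389 0.026 0 0 -0.183; -0.57 0.463 0.031 0 0 -0.192
-0.09 0.028 0.006 0 0 -0.009; -0.181 0.057 0.011 0 0 -0.018; -0.271 0.085 0.017 0 0 -0.027; -0.361 0.114 0.022 0 0 -0.036; -0.361 0.114 0.022 0 0 -0.036; -0.361 0.114 0.022 0 0 -0.036; -0.361 0.114 0.022 0 0 -0.036
```

Request:
apply_moves(
  increments="-0.056 0.018 0 0 0 -0.029; -0.112 0.036 0 0 0 -0.059; -0.168 0.054 0.002 0 0 -0.088; -0.223 0.072 0.002 0 0 -0.117; -0.279 0.09 0.003 0 0 -0.147; -0.338 0.165 0.008 0 0 -0.156; -0.396 0.239 0.014 0 0 -0.165; -0.454 0.314 0.02 0 0 -0.174; -0.512 0.389 0.026 0 0 -0.183; -0.57 0.463 0.031 0 0 -0.192",
)

```text
t: 35.63
tool_pos: [583.0, -117.3, 119.6]
tcp_rot: [-0.001, 0.716, 0.698, -0.001]
ft_force: [0.1, -0.8, -0.9]
gripper_width: 14.8
```

Request:
apply_moves(
  increments="-0.09 0.028 0.006 0 0 -0.009; -0.181 0.057 0.011 0 0 -0.018; -0.271 0.085 0.017 0 0 -0.027; -0.361 0.114 0.022 0 0 -0.036; -0.361 0.114 0.022 0 0 -0.036; -0.361 0.114 0.022 0 0 -0.036; -0.361 0.114 0.022 0 0 -0.036; -0.361 0.114 0.022 0 0 -0.036",
)

```text
t: 36.3
tool_pos: [614.7, -223.0, 114.1]
tcp_rot: [-0.001, 0.676, 0.737, -0.0]
ft_force: [-0.3, 0.6, -2.0]
gripper_width: 15.0
```

Run:
```python
from arc import *
o=observe();print(o["t"],o["ft_force"],o["gripper_width"],o["joints"][6])
x,y=slot(-1,10)
plan([(x,y,30,1.656,22),(x,y,18,1.656,4)],hold=2)
```

```text
36.3 [-0.3156583   0.64228128 -2.0192103 ] 15.031608265053878 -0.052758620142256796
from [ 614.7 -223.   114.1] 1.658
-0.003 0 0.07 0 0 0; -0.005 0 0.14 0 0 0; -0.008 0 0.21 0 0 0; -0.01 0 0.28 0 0 0.001; -0.01 0 0.294 0 0 0.001; -0.01 0 0.307 0 0 0.001; -0.01 0 0.32 0 0 0.001; -0.01 0 0.32 0 0 0.001; -0.01 0 0.32 0 0 0.001
```

Request:
apply_moves(
  increments="-0.003 0 0.07 0 0 0; -0.005 0 0.14 0 0 0; -0.008 0 0.21 0 0 0; -0.01 0 0.28 0 0 0.001; -0.01 0 0.294 0 0 0.001; -0.01 0 0.307 0 0 0.001; -0.01 0 0.321 0 0 0.001; -0.01 0 0.321 0 0 0.001; -0.01 0 0.321 0 0 0.001",
)

```text
t: 37.05
tool_pos: [616.2, -227.5, 19.5]
tcp_rot: [0.001, 0.677, 0.736, 0.0]
ft_force: [0.1, -0.8, -1.1]
gripper_width: 14.9
```

Request:
apply_moves(
  increments="0 0 0 0 0 0; 0 0 0 0 0 0; 0 0 0 0 0 0; 0 0 -0.04 0 0 0; 0 0 -0.1 0 0 0; 0 0 -0.18 0 0 0; 0 0 -0.27 0 0 0; 0 0 -0.36 0 0 0; 0 0 -0.43 0 0 0; 0 0 -0.43 0 0 0; ",
  hand=0.5,
)

```text
t: 37.88
tool_pos: [618.7, -227.7, 154.0]
tcp_rot: [0.004, 0.677, 0.736, 0.002]
ft_force: [0.7, 0.3, 1.1]
gripper_width: 42.6
```

Run:
```python
from arc import *
o=observe();print(o["t"],o["ft_force"],o["gripper_width"])
heads("scene",(580,680,-330,-20));heads("scene",(400,500,200,400))
nut("scene");nut("top")
plan([(530,-20,160,1.3),(460,240,150,1.047),(451.5,332.8,110,1.047)],hold=4)
```

```text
37.8833 [0.71979898 0.25563201 1.07627199] 42.580671142286185
scene 87 top 70.9 rect [ 617.3 -225.9] [14.8 32.2] 4.1
scene 89 top 70.3 rect [ 619.5 -271.1] [16.7 36.2] 7.1
scene 117 top 64.1 rect [454.1 335.9] [33.8 14.9] 56.3
scene 103 top 63.7 rect [452.4 262.9] [34.6 14.2] 54.6
scene nut 789 depth rect [570.9 108.9] [94.8 91. ] 54.7 | plane rect [573.  111.1] [94.9 91.1] 54.9
top nut 512 depth rect [572.  106.7] [90.6 89.7] 53.4 | plane rect [571.9 106.7] [91.4 89.4] 53.7
from [ 614.7 -227.8  146.9] 1.653
0.089 -0.028 -0.005 0 0 0.014; 0.178 -0.056 -0.011 0 0 0.028; 0.268 -0.084 -0.016 0 0 0.042; 0.357 -0.112 -0.022 0 0 0.056; 0.446 -0.14 -0.027 0 0 0.07; 0.535 -0.169 -0.033 0 0 0.084; 0.624 -0.197 -0.038 0 0 0.098; 0.713 -0.225 -0.043 0 0 0.112; 0.802 -0.241 -0.04 0 0 0.12; 0.89 -0.257 -0.037 0 0 0.128
0.075 -0.05 0.003 0 0 0.008; 0.15 -0.099 0.007 0 0 0.016; 0.225 -0.149 0.01 0 0 0.024; 0.299 -0.198 0.013 0 0 0.032; 0.374 -0.248 0.017 0 0 0.04; 0.449 -0.297 0.02 0 0 0.048; 0.524 -0.347 0.023 0 0 0.056; 0.599 -0.396 0.027 0 0 0.064; 0.67 -0.427 0.06 0 0 0.064; 0.741 -0.458 0.093 0 0 0.064
0.063 -0.045 0.033 0 0 0; 0.127 -0.09 0.067 0 0 0; 0.127 -0.09 0.067 0 0 0; 0.127 -0.09 0.067 0 0 0; 0.127 -0.09 0.067 0 0 0; 0.127 -0.09 0.067 0 0 0
```

Request:
apply_moves(
  increments="0.089 -0.028 -0.005 0 0 0.014; 0.178 -0.056 -0.011 0 0 0.028; 0.268 -0.084 -0.016 0 0 0.042; 0.357 -0.112 -0.022 0 0 0.056; 0.446 -0.14 -0.027 0 0 0.07; 0.535 -0.169 -0.033 0 0 0.084; 0.624 -0.197 -0.038 0 0 0.098; 0.713 -0.225 -0.043 0 0 0.112; 0.802 -0.241 -0.04 0 0 0.12; 0.89 -0.257 -0.037 0 0 0.128",
  hand=0.47,
)

```text
t: 38.92
tool_pos: [515.3, 33.1, 157.7]
tcp_rot: [-0.0, 0.811, 0.585, -0.001]
ft_force: [0.1, 0.6, -0.2]
gripper_width: 45.1
```

Request:
apply_moves(
  increments="0.075 -0.05 0.003 0 0 0.008; 0.15 -0.099 0.007 0 0 0.016; 0.225 -0.149 0.01 0 0 0.024; 0.299 -0.198 0.013 0 0 0.032; 0.374 -0.248 0.017 0 0 0.04; 0.449 -0.297 0.02 0 0 0.048; 0.524 -0.347 0.023 0 0 0.056; 0.599 -0.396 0.027 0 0 0.064; 0.67 -0.427 0.06 0 0 0.064; 0.741 -0.458 0.093 0 0 0.064",
)

```text
t: 39.75
tool_pos: [455.3, 287.4, 129.7]
tcp_rot: [0.0, 0.865, 0.501, -0.001]
ft_force: [0.8, -0.0, 1.0]
gripper_width: 45.2
```

Request:
apply_moves(
  increments="0.063 -0.045 0.033 0 0 0; 0.127 -0.09 0.067 0 0 0; 0.127 -0.09 0.067 0 0 0; 0.127 -0.09 0.067 0 0 0; 0.127 -0.09 0.067 0 0 0; 0.127 -0.09 0.067 0 0 0",
)

```text
t: 40.25
tool_pos: [452.1, 331.4, 110.3]
tcp_rot: [0.0, 0.866, 0.5, -0.0]
ft_force: [0.5, 0.7, 1.0]
gripper_width: 45.0
```

Run:
```python
from arc import *
print(observe()["t"],observe()["ft_force"])
plan([(451.5,332.8,50,1.035,22),(451.5,332.8,10,1.035,12)],hold=2)
```

```text
40.25 [0.47880295 0.73167819 0.99812671]
from [452.1 331.4 110.3] 1.048
0.001 -0.001 0.067 0 0 0.001; 0.002 -0.003 0.134 0 0 0.003; 0.003 -0.004 0.201 0 0 0.004; 0.003 -0.004 0.234 0 0 0.004; 0.003 -0.004 0.268 0 0 0.004; 0.003 -0.004 0.301 0 0 0.004; 0.003 -0.004 0.334 0 0 0.004; 0.003 -0.004 0.334 0 0 0.004; 0.003 -0.004 0.334 0 0 0.004
```

Request:
apply_moves(
  increments="0.001 -0.001 0.067 0 0 0.001; 0.002 -0.003 0.134 0 0 0.003; 0.003 -0.004 0.201 0 0 0.004; 0.003 -0.004 0.234 0 0 0.004; 0.003 -0.004 0.268 0 0 0.004; 0.003 -0.004 0.301 0 0 0.004; 0.003 -0.004 0.334 0 0 0.004; 0.003 -0.004 0.334 0 0 0.004; 0.003 -0.004 0.334 0 0 0.004",
)

```text
t: 41.0
tool_pos: [451.1, 334.2, 10.2]
tcp_rot: [0.0, 0.868, 0.496, -0.0]
ft_force: [-0.1, 0.3, -0.1]
gripper_width: 45.6
```

Request:
apply_moves(
  increments="0 0 0 0 0 0; 0 0 0 0 0 0; 0 0 0 0 0 0; 0 0 0 0 0 0; 0 0 0 0 0 0; 0 0 0 0 0 0",
  hand=1,
)

```text
t: 41.5
tool_pos: [451.6, 334.7, 11.1]
tcp_rot: [0.0, 0.868, 0.496, 0.001]
ft_force: [-0.3, -1.4, 5.4]
gripper_width: 14.9
```

Request:
apply_moves(
  increments="0 0 -0.07 0 0 0; 0 0 -0.15 0 0 0; 0 0 -0.23 0 0 0; 0 0 -0.31 0 0 0; 0 0 -0.39 0 0 0; 0 0 -0.39 0 0 0; 0 0 -0.39 0 0 0; 0 0 -0.39 0 0 0",
)

```text
t: 42.17
tool_pos: [450.7, 333.2, 126.2]
tcp_rot: [0.0, 0.869, 0.496, -0.001]
ft_force: [-0.3, 0.3, -2.9]
gripper_width: 14.6
```

Run:
```python
from arc import *
p=plan([(572.2,106.8,129,.935)],hold=4)
g=nut("top");g=nut("scene");print(observe()["t"],observe()["ft_force"],observe()["gripper_width"])
```

```text
from [450.7 333.2 126.2] 1.037
-0.049 0.081 -0.001 0 0.001 0.004; -0.099 0.163 -0.002 0 0.001 0.007; -0.148 0.244 -0.003 0 0.001 0.011; -0.197 0.326 -0.004 0 0.001 0.014; -0.246 0.407 -0.005 0 0.001 0.018; -0.296 0.489 -0.006 0 0.001 0.022; -0.345 0.57 -0.007 0 0.001 0.025; -0.394 0.651 -0.008 0 0.001 0.029; -0.444 0.733 -0.009 0 0.001 0.032; -0.444 0.733 -0.009 0 0.001 0.032
0 0 0 0 0 0; 0 0 0 0 0 0; 0 0 0 0 0 0
top nut 504 depth rect [572.1 107.1] [90.5 90.3] 53.7 | plane rect [571.6 107.1] [90.7 90.3] 54.2
scene nut 796 depth rect [571.4 109.7] [94.8 90.5] 54.0 | plane rect [573.1 111.5] [96.1 90.7] 54.5
42.2667 [-0.6190419  -0.45182546 -1.96962774] 14.818862948350928
```

Request:
apply_moves(
  increments="-0.049 0.081 -0.001 0 0 0.004; -0.099 0.163 -0.002 0 0 0.007; -0.148 0.244 -0.003 0 0 0.011; -0.197 0.326 -0.004 0 0 0.014; -0.246 0.407 -0.005 0 0 0.018; -0.296 0.489 -0.006 0 0 0.022; -0.345 0.57 -0.007 0 0 0.025; -0.394 0.651 -0.008 0 0 0.029; -0.444 0.733 -0.009 0 0 0.032; -0.444 0.733 -0.009 0 0 0.032",
)

```text
t: 43.1
tool_pos: [575.1, 99.9, 128.0]
tcp_rot: [0.002, 0.894, 0.447, -0.002]
ft_force: [0.5, -1.3, -2.6]
gripper_width: 15.1
```

Request:
apply_moves(
  increments="0 0 0 0 0 0; 0 0 0 0 0 0; 0 0 0 0 0 0; 0 0 0 0 0 0",
)

```text
t: 43.43
tool_pos: [572.0, 109.2, 129.8]
tcp_rot: [-0.0, 0.892, 0.453, -0.0]
ft_force: [-0.7, 0.3, -2.6]
gripper_width: 14.6
```

Run:
```python
from arc import *
plan([(572.2,106.8,58,.94,15),(572.2,106.8,56,.94,1)],hold=2)
threadfit();tcol();nut("scene");print(start()[1],observe()["gripper_width"])
```

```text
from [572.  109.2 129.8] 0.939
-0.001 0.001 0.048 0 0 0; -0.002 0.002 0.096 0 0 0; -0.004 0.003 0.144 0 0 0; -0.005 0.004 0.191 0 0 0; -0.006 0.006 0.239 0 0 0; -0.006 0.006 0.243 0 0 0; -0.006 0.006 0.246 0 0 0; -0.006 0.006 0.246 0 0 0; -0.006 0.006 0.246 0 0 0
thread 97 circle [569.6 108.1] z 121.0 147.0 tcp [572.1 109.  129.9] px 288.70103092783506 282 296
tcp [572.3 108.8 130. ] axis px [288.6 211.6] thread mid 288.29 [[208, 282, 296], [209, 281, 296], [210, 281, 296], [211, 281, 295], [212, 281, 294], [213, 281, 295], [214, 282, 295]]
scene nut 778 depth rect [570.9 109.2] [95.7 90.2] 53.9 | plane rect [573.2 111. ] [94.9 91. ] 55.1
0.9382244433441382 14.756590377197034
```

Request:
apply_moves(
  increments="-0.001 0.001 0.048 0 0 0; -0.002 0.002 0.096 0 0 0; -0.004 0.003 0.144 0 0 0; -0.005 0.004 0.191 0 0 0; -0.005 0.005 0.239 0 0 0; -0.005 0.005 0.243 0 0 0; -0.005 0.005 0.247 0 0 0; -0.005 0.005 0.247 0 0 0; -0.005 0.005 0.247 0 0 0",
)

```text
t: 44.33
tool_pos: [573.6, 105.8, 56.5]
tcp_rot: [0.0, 0.892, 0.451, 0.0]
ft_force: [0.9, -0.0, -2.2]
gripper_width: 15.1
```

Request:
apply_moves(
  increments="0 0 0 0 0 0; 0 0 0.004 0 0 0.032; 0 0 0.008 0 0 0.064; 0 0 0.012 0 0 0.096; 0 0 0.016 0 0 0.127; 0 0 0.02 0 0 0.159; 0 0 0.02 0 0 0.159; 0 0 0.02 0 0 0.159",
)

```text
t: 45.0
tool_pos: [573.1, 106.7, 50.6]
tcp_rot: [-0.0, 0.976, 0.219, 0.0]
ft_force: [-1.3, 1.7, -0.3]
gripper_width: 15.0
```

Run:
```python
from arc import *
o=observe();print(o["t"],o["ft_force"],o["wrist_torque"],start()[0],start()[1],o["gripper_width"])
```

```text
45.0 [-1.29533968  1.70707333 -0.29568206] [0.65123901 0.33652405 0.02287913] [573.07713248 106.71728476  50.64604846] 0.4408243601309993 15.02795409221361
```

Request:
apply_moves(
  increments="0 0 0.004 0 0 0.032; 0 0 0.008 0 0 0.064; 0 0 0.01 0 0 0.09; 0 0 0.01 0 0 0.09",
)

```text
t: 45.33
tool_pos: [573.1, 108.8, 51.1]
tcp_rot: [-0.001, 0.997, 0.079, 0.001]
ft_force: [-10.3, 2.1, 27.9]
gripper_width: 14.8
```

Run:
```python
from arc import *
o=observe();print(o["t"],o["ft_force"],o["wrist_torque"],start()[0],start()[1],o["gripper_width"])
```

```text
45.3333 [-10.29335952   2.08055995  27.93974532] [0.83573278 2.68851409 0.16398714] [573.11942226 108.80067333  51.12958188] 0.1572366140791691 14.764609436879791
```

Jammed at about 5 mm depth with a sharp rise in force, so this one is left-handed. Backing out along the entry path.

Request:
apply_moves(
  increments="0 0 -0.01 0 0 -0.01; 0 0 -0.012 0 0 -0.064; 0 0 -0.016 0 0 -0.096; 0 0 -0.02 0 0 -0.127; 0 0 -0.024 0 0 -0.159; 0 0 -0.028 0 0 -0.191; 0 0 -0.032 0 0 -0.223; 0 0 -0.036 0 0 -0.249; 0 0 -0.04 0 0 -0.249; 0 0 -0.06 0 0 -0.249",
)

```text
t: 46.17
tool_pos: [572.6, 104.7, 64.4]
tcp_rot: [-0.0, 0.893, 0.451, -0.001]
ft_force: [0.0, -1.0, -2.2]
gripper_width: 15.1
```

Request:
apply_moves(
  increments="0 0 -0.07 0 0 0; 0 0 -0.14 0 0 0; 0 0 -0.22 0 0 0; 0 0 -0.22 0 0 0; 0 0 -0.22 0 0 0; 0 0 -0.22 0 0 0",
)

```text
t: 46.67
tool_pos: [572.7, 105.0, 130.6]
tcp_rot: [0.0, 0.892, 0.451, -0.0]
ft_force: [-1.1, 0.4, -2.8]
gripper_width: 15.2
```

Run:
```python
from arc import *
o=observe();print(o["t"],o["ft_force"],start()[0],start()[1],o["gripper_width"])
x,y=slot(1,-35);print(x,y)
plan([(550,20,130,1.4),(x,y,115,1.656)],hold=4)
threadfit();nut("scene");nut("top")
```

```text
46.6667 [-1.09458823  0.39135832 -2.79375566] [572.66040894 105.03795324 130.56319734] 0.9359268782696735 15.224862569869938
604.9925283632172 -109.41180473595935
from [572.7 105.  130.6] 0.936
-0.055 0.021 0 0 0 -0.03; -0.109 0.043 0.001 0 0 -0.059; -0.164 0.064 0.001 0 0 -0.089; -0.218 0.086 0.002 0 0 -0.118; -0.273 0.107 0.002 0 0 -0.148; -0.321 0.188 0.012 0 0 -0.164; -0.368 0.269 0.022 0 0 -0.18; -0.416 0.349 0.032 0 0 -0.197; -0.464 0.43 0.042 0 0 -0.213; -0.512 0.511 0.052 0 0 -0.229
0 0 0 0 0 0; 0 0 0 0 0 0; 0 0 0 0 0 0; 0 0 0 0 0 0
thread 96 circle [570.5 103.7] z 120.0 148.0 tcp [572.3 105.  130. ] px 287.3020833333333 281 295
scene nut 787 depth rect [571.3 109.6] [95.1 90. ] 54.3 | plane rect [572.4 110.8] [94.6 90. ] 54.0
top nut 96 depth rect [539.1 116.6] [66.1 25.7] 53.0 | plane rect [536.  118.1] [64.7 26.1] 45.7
```

Request:
apply_moves(
  increments="-0.055 0.021 0 0 0 -0.03; -0.109 0.043 0.001 0 0 -0.059; -0.164 0.064 0.001 0 0 -0.089; -0.218 0.086 0.002 0 0 -0.118; -0.273 0.107 0.002 0 0 -0.148; -0.321 0.188 0.012 0 0 -0.164; -0.368 0.269 0.022 0 0 -0.18; -0.416 0.349 0.032 0 0 -0.197; -0.464 0.43 0.042 0 0 -0.213; -0.512 0.511 0.052 0 0 -0.229",
)

```text
t: 47.65
tool_pos: [605.4, -110.3, 114.1]
tcp_rot: [-0.001, 0.675, 0.737, -0.0]
ft_force: [0.3, 0.1, -1.0]
gripper_width: 15.0
```

Request:
apply_moves(
  increments="0 0 0 0 0 0; 0 0 0 0 0 0; 0 0 0 0 0 0; 0 0 0 0 0 0; 0 0 0 0 0 0",
)

```text
t: 48.07
tool_pos: [605.3, -107.4, 115.4]
tcp_rot: [-0.0, 0.676, 0.737, 0.0]
ft_force: [0.5, 0.1, -1.6]
gripper_width: 14.7
```

Run:
```python
from arc import *
o=observe();print(o["t"],o["ft_force"],o["gripper_width"])
x,y=slot(1,-35)
plan([(x,y,30,1.656,22),(x,y,18,1.656,4)],hold=2)
```

```text
48.0667 [ 0.50903176  0.08967773 -1.61925649] 14.712415326605985
from [ 605.3 -107.4  115.4] 1.658
-0.002 0 0.071 0 0 0; -0.003 -0.001 0.142 0 0 0; -0.005 -0.001 0.214 0 0 0.001; -0.007 -0.001 0.285 0 0 0.001; -0.007 -0.001 0.298 0 0 0.001; -0.007 -0.001 0.311 0 0 0.001; -0.007 -0.001 0.325 0 0 0.001; -0.007 -0.001 0.325 0 0 0.001; -0.007 -0.001 0.325 0 0 0.001
```

Request:
apply_moves(
  increments="-0.002 0 0.071 0 0 0; -0.003 -0.001 0.142 0 0 0; -0.005 -0.001 0.214 0 0 0.001; -0.007 -0.001 0.285 0 0 0.001; -0.007 -0.001 0.298 0 0 0.001; -0.007 -0.001 0.311 0 0 0.001; -0.007 -0.001 0.327 0 0 0.001; -0.007 -0.001 0.327 0 0 0.001; -0.007 -0.001 0.327 0 0 0.001",
)

```text
t: 48.82
tool_pos: [606.3, -110.8, 18.4]
tcp_rot: [0.001, 0.677, 0.736, 0.0]
ft_force: [0.2, -0.2, -2.0]
gripper_width: 14.5
```

Request:
apply_moves(
  increments="0 0 0 0 0 0; 0 0 0 0 0 0; 0 0 0 0 0 0; 0 0 -0.04 0 0 0; 0 0 -0.1 0 0 0; 0 0 -0.18 0 0 0; 0 0 -0.27 0 0 0; 0 0 -0.36 0 0 0; 0 0 -0.43 0 0 0; 0 0 -0.43 0 0 0",
  hand=0.5,
)

```text
t: 49.65
tool_pos: [608.5, -110.7, 152.2]
tcp_rot: [0.004, 0.677, 0.736, 0.002]
ft_force: [1.0, 0.6, -0.3]
gripper_width: 42.3
```

Run:
```python
from arc import *
o=observe();print(o["t"],o["ft_force"],o["gripper_width"])
plan([(530,60,160,1.3),(449.5,259.5,110,.99)],hold=5)
heads("scene",(580,680,-330,-20));heads("scene",(400,500,200,300))
nut("scene");nut("top")
```

```text
49.65 [ 0.99237105  0.56523792 -0.28071769] 42.327635965116116
from [ 608.5 -110.7  152.2] 1.653
0.084 -0.031 -0.004 0.003 0.001 0.016; 0.168 -0.061 -0.008 0.003 0.001 0.032; 0.252 -0.092 -0.012 0.003 0.001 0.048; 0.336 -0.122 -0.017 0.003 0 0.064; 0.42 -0.153 -0.021 0.003 0 0.08; 0.504 -0.183 -0.025 0.003 0 0.096; 0.588 -0.214 -0.029 0.003 0 0.112; 0.674 -0.241 -0.009 0.003 0 0.125; 0.76 -0.267 0.012 0.003 0 0.137; 0.845 -0.294 0.032 0.003 0 0.149
0.064 -0.062 0.021 0 0 0.012; 0.129 -0.125 0.042 0 0 0.025; 0.193 -0.187 0.062 0 0 0.037; 0.257 -0.25 0.083 0 0 0.049; 0.322 -0.312 0.104 0 0 0.062; 0.322 -0.312 0.104 0 0 0.062; 0.322 -0.312 0.104 0 0 0.062; 0.322 -0.312 0.104 0 0 0.062; 0.322 -0.312 0.104 0 0 0.062; 0.322 -0.312 0.104 0 0 0.062
scene 101 top 70.7 rect [ 606.7 -108.6] [16.9 34.7] 3.2
scene 85 top 70.3 rect [ 616.5 -224.2] [14.7 35.8] 4.6
scene 86 top 71.1 rect [ 619.8 -272. ] [14.4 33.1] 3.1
scene 106 top 64.4 rect [452.7 263.5] [33.7 14.8] 56.3
scene nut 794 depth rect [571.4 109.9] [94.2 90.5] 53.8 | plane rect [572.3 110.7] [94.2 90.5] 54.0
top nut 505 depth rect [572.1 107.1] [91.6 90. ] 53.8 | plane rect [571.7 106.9] [91.3 90.1] 53.8
```

Request:
apply_moves(
  increments="0.084 -0.031 -0.004 0 0 0.016; 0.168 -0.061 -0.008 0 0 0.032; 0.252 -0.092 -0.012 0 0 0.048; 0.336 -0.122 -0.017 0 0 0.064; 0.42 -0.153 -0.021 0 0 0.08; 0.504 -0.183 -0.025 0 0 0.096; 0.588 -0.214 -0.029 0 0 0.112; 0.674 -0.241 -0.009 0 0 0.125; 0.76 -0.267 0.012 0 0 0.137; 0.845 -0.294 0.032 0 0 0.149",
  hand=0.47,
)

```text
t: 50.68
tool_pos: [495.3, 135.1, 135.5]
tcp_rot: [-0.0, 0.83, 0.558, -0.001]
ft_force: [0.4, 0.4, 0.1]
gripper_width: 45.2
```

Request:
apply_moves(
  increments="0.064 -0.062 0.021 0 0 0.012; 0.129 -0.125 0.042 0 0 0.025; 0.193 -0.187 0.062 0 0 0.037; 0.257 -0.25 0.083 0 0 0.049; 0.322 -0.312 0.104 0 0 0.062; 0.322 -0.312 0.104 0 0 0.062; 0.322 -0.312 0.104 0 0 0.062; 0.322 -0.312 0.104 0 0 0.062; 0.322 -0.312 0.104 0 0 0.062; 0.322 -0.312 0.104 0 0 0.062",
)

```text
t: 51.52
tool_pos: [447.0, 257.7, 105.3]
tcp_rot: [0.0, 0.88, 0.474, -0.0]
ft_force: [-0.2, -0.5, 0.1]
gripper_width: 45.1
```

Run:
```python
from arc import *
print(observe()["t"],observe()["ft_force"])
plan([(449.5,259.5,50,.99,22),(449.5,259.5,10,.99,12)],hold=2)
```

```text
51.5167 [-0.21049389 -0.49728377  0.11838081]
from [447.  257.7 105.3] 0.988
0.003 0.001 0.061 0 0 0; 0.006 0.002 0.123 0 0 0; 0.01 0.004 0.184 0 0 -0.001; 0.01 0.004 0.218 0 0 -0.001; 0.01 0.004 0.251 0 0 -0.001; 0.01 0.004 0.284 0 0 -0.001; 0.01 0.004 0.318 0 0 -0.001; 0.01 0.004 0.318 0 0 -0.001; 0.01 0.004 0.318 0 0 -0.001
```

Request:
apply_moves(
  increments="0.003 0.001 0.061 0 0 0; 0.006 0.002 0.123 0 0 0; 0.01 0.004 0.184 0 0 -0.001; 0.01 0.004 0.218 0 0 -0.001; 0.01 0.004 0.251 0 0 -0.001; 0.01 0.004 0.284 0 0 -0.001; 0.01 0.004 0.318 0 0 -0.001; 0.01 0.004 0.318 0 0 -0.001; 0.01 0.004 0.318 0 0 -0.001",
)

```text
t: 52.27
tool_pos: [448.8, 260.9, 9.8]
tcp_rot: [-0.0, 0.879, 0.477, -0.0]
ft_force: [-0.2, 0.7, 0.2]
gripper_width: 45.4
```

Request:
apply_moves(
  increments="0 0 0 0 0 0; 0 0 0 0 0 0; 0 0 0 0 0 0; 0 0 0 0 0 0; 0 0 0 0 0 0; 0 0 0 0 0 0",
  hand=1,
)

```text
t: 52.77
tool_pos: [449.5, 261.3, 10.7]
tcp_rot: [0.0, 0.879, 0.476, 0.001]
ft_force: [-0.9, -0.6, 6.0]
gripper_width: 15.3
```

Request:
apply_moves(
  increments="0 0 -0.07 0 0 0; 0 0 -0.15 0 0 0; 0 0 -0.23 0 0 0; 0 0 -0.31 0 0 0; 0 0 -0.39 0 0 0; 0 0 -0.39 0 0 0; 0 0 -0.39 0 0 0; 0 0 -0.39 0 0 0",
)

```text
t: 53.43
tool_pos: [448.4, 259.9, 126.0]
tcp_rot: [0.0, 0.879, 0.476, -0.001]
ft_force: [-1.0, 0.3, -1.7]
gripper_width: 15.1
```

Run:
```python
from arc import *
p=plan([(572.4,106.5,129,.938)],hold=5)
g=nut("top");g=nut("scene");print(observe()["t"],observe()["ft_force"],observe()["gripper_width"])
```

```text
from [448.4 259.9 126. ] 0.993
-0.029 0.089 -0.001 0 0.001 0.002; -0.058 0.179 -0.003 0 0.001 0.005; -0.087 0.268 -0.004 0 0.001 0.007; -0.116 0.357 -0.006 0 0.001 0.01; -0.145 0.447 -0.007 0 0.001 0.012; -0.174 0.536 -0.008 0 0.001 0.015; -0.203 0.626 -0.01 0 0.001 0.017; -0.203 0.626 -0.01 0 0.001 0.017; -0.203 0.626 -0.01 0 0.001 0.017; -0.203 0.626 -0.01 0 0.001 0.017
0 0 0 0 0 0; 0 0 0 0 0 0
top nut 507 depth rect [557.5 154.8] [91.1 90.1] 53.4 | plane rect [557.3 154.5] [91.1 89.5] 53.8
scene nut 835 depth rect [557.1 157.9] [94.5 90.7] 53.8 | plane rect [558.6 159.8] [94.2 91.5] 52.8
53.5333 [-0.84579415  0.35086972 -2.55505568] 14.997618928324107
```

The nut has been knocked aside to about (557, 155), a shift of (−14, +48) mm with its angle unchanged. Re-targeting.

Run:
```python
from arc import *
p=plan([(558.2,154.6,129,.938)],hold=5)
```

```text
from [448.1 260.1 125.6] 0.993
-0.016 0.083 -0.002 0 0.001 0.003; -0.031 0.166 -0.004 0 0.001 0.006; -0.047 0.25 -0.006 0 0.001 0.009; -0.063 0.333 -0.008 0 0.001 0.012; -0.078 0.416 -0.01 0 0.001 0.015; -0.094 0.499 -0.012 0 0.001 0.018; -0.094 0.499 -0.012 0 0.001 0.018; -0.094 0.499 -0.012 0 0.001 0.018; -0.094 0.499 -0.012 0 0.001 0.018; -0.094 0.499 -0.012 0 0.001 0.018
0 0 0 0 0 0
```

Request:
apply_moves(
  increments="-0.016 0.083 -0.002 0 0 0.003; -0.031 0.166 -0.004 0 0 0.006; -0.047 0.25 -0.006 0 0 0.009; -0.063 0.333 -0.008 0 0 0.012; -0.078 0.416 -0.01 0 0 0.015; -0.094 0.499 -0.012 0 0 0.018; -0.094 0.499 -0.012 0 0 0.018; -0.094 0.499 -0.012 0 0 0.018; -0.094 0.499 -0.012 0 0 0.018; -0.094 0.499 -0.012 0 0 0.018",
)

```text
t: 54.37
tool_pos: [557.8, 156.7, 130.0]
tcp_rot: [-0.0, 0.892, 0.452, -0.001]
ft_force: [-0.6, -0.5, -1.9]
gripper_width: 14.8
```

Request:
apply_moves(
  increments="0 0 0 0 0 0; 0 0 0 0 0 0; 0 0 0 0 0 0",
)

```text
t: 54.62
tool_pos: [558.7, 156.1, 130.7]
tcp_rot: [0.0, 0.892, 0.452, -0.0]
ft_force: [0.0, 0.7, -2.2]
gripper_width: 14.9
```

Run:
```python
from arc import *
plan([(558.2,154.6,58,.938,15),(558.2,154.6,56,.938,1)],hold=2)
threadfit();tcol();nut("scene");print(start()[1],observe()["gripper_width"])
```

```text
from [558.7 156.1 130.7] 0.938
-0.001 0 0.048 0 0 0; -0.002 0.001 0.097 0 0 0; -0.003 0.001 0.145 0 0 0; -0.004 0.001 0.194 0 0 0; -0.005 0.002 0.242 0 0 0; -0.005 0.002 0.246 0 0 0; -0.005 0.002 0.249 0 0 0; -0.005 0.002 0.249 0 0 0; -0.005 0.002 0.249 0 0 0
thread 100 circle [556.2 155.5] z 122.0 149.0 tcp [558.8 156.  130.7] px 304.42 298 312
tcp [558.9 155.8 130.7] axis px [304.8 220.5] thread mid 304.57 [[217, 298, 312], [218, 298, 312], [219, 298, 312], [220, 298, 311], [221, 297, 311], [222, 297, 311], [223, 298, 311]]
scene nut 828 depth rect [557.2 158. ] [93.6 90.5] 54.1 | plane rect [558.4 159.2] [94.8 90.5] 54.1
0.9371074663370895 15.305202450458337
```

Request:
apply_moves(
  increments="-0.001 0 0.048 0 0 0; -0.002 0.001 0.097 0 0 0; -0.003 0.001 0.145 0 0 0; -0.004 0.001 0.194 0 0 0; -0.004 0.001 0.242 0 0 0; -0.004 0.001 0.246 0 0 0; -0.004 0.001 0.249 0 0 0; -0.004 0.001 0.249 0 0 0; -0.004 0.001 0.249 0 0 0",
)

```text
t: 55.52
tool_pos: [559.1, 154.9, 56.6]
tcp_rot: [0.0, 0.892, 0.452, 0.001]
ft_force: [0.1, 0.4, -2.0]
gripper_width: 15.0
```

Request:
apply_moves(
  increments="0 0 0 0 0 0; 0 0 0.004 0 0 0.032; 0 0 0.008 0 0 0.064; 0 0 0.012 0 0 0.096; 0 0 0.016 0 0 0.127; 0 0 0.02 0 0 0.159; 0 0 0.02 0 0 0.159",
)

```text
t: 56.1
tool_pos: [558.5, 155.0, 50.6]
tcp_rot: [-0.0, 0.976, 0.216, 0.0]
ft_force: [-0.8, 1.3, -1.9]
gripper_width: 15.0
```

Request:
apply_moves(
  increments="0 0 0.003 0 0 0.024; 0 0 0.006 0 0 0.048; 0 0 0.006 0 0 0.048",
)

```text
t: 56.35
tool_pos: [557.8, 156.1, 50.1]
tcp_rot: [-0.0, 0.99, 0.144, -0.0]
ft_force: [-6.7, 1.0, 10.7]
gripper_width: 14.7
```

Run:
```python
from arc import *
o=observe();print(o["t"],o["ft_force"],o["wrist_torque"],start()[0],start()[1],o["gripper_width"])
```

```text
56.35 [-6.71965034  0.99877356 10.65555569] [0.2743946  1.64878481 0.0481019 ] [557.84294553 156.11874323  50.10093989] 0.2882147290571497 14.656097328217271
```

Same jam signature at about 5 mm, so the fourth stud is left-handed too. Backing out to the blue tray.

Request:
apply_moves(
  increments="0 0 -0.006 0 0 -0.01; 0 0 -0.01 0 0 -0.048; 0 0 -0.014 0 0 -0.08; 0 0 -0.018 0 0 -0.112; 0 0 -0.022 0 0 -0.144; 0 0 -0.026 0 0 -0.176; 0 0 -0.03 0 0 -0.207; 0 0 -0.06 0 0 -0.207; 0 0 -0.13 0 0 -0.207; 0 0 -0.2 0 0 -0.207",
)

```text
t: 57.18
tool_pos: [558.2, 154.2, 108.9]
tcp_rot: [-0.0, 0.893, 0.451, -0.001]
ft_force: [0.7, 0.1, -2.0]
gripper_width: 14.9
```

Request:
apply_moves(
  increments="0 0 -0.07 0 0 0; 0 0 -0.07 0 0 0; 0 0 -0.07 0 0 0; 0 0 -0.07 0 0 0",
)

```text
t: 57.52
tool_pos: [558.2, 153.9, 128.8]
tcp_rot: [0.0, 0.892, 0.451, -0.0]
ft_force: [0.7, -0.6, -2.9]
gripper_width: 14.7
```

Run:
```python
from arc import *
o=observe();print(o["t"],o["ft_force"],start()[0],start()[1],o["gripper_width"])
x,y=slot(1,33);print(x,y)
plan([(545,30,135,1.4),(x,y,115,1.656)],hold=5)
threadfit()
```

```text
57.5167 [ 0.67707933 -0.57065889 -2.9128661 ] [558.24682886 153.85754638 128.82106786] 0.9360178212165634 14.748225494944936
599.2194859326529 -41.65730686980359
from [558.2 153.9 128.8] 0.936
-0.072 0.042 -0.004 0 0 -0.03; -0.143 0.084 -0.008 0 0 -0.059; -0.215 0.126 -0.012 0 0 -0.089; -0.287 0.167 -0.016 0 0 -0.118; -0.359 0.209 -0.02 0 0 -0.148; -0.38 0.281 -0.004 0 0 -0.168; -0.401 0.353 0.013 0 0 -0.188; -0.422 0.425 0.03 0 0 -0.209; -0.444 0.496 0.047 0 0 -0.229; -0.444 0.496 0.047 0 0 -0.229
0 0 0 0 0 0; 0 0 0 0 0 0; 0 0 0 0 0 0; 0 0 0 0 0 0
thread 93 circle [555.5 153.4] z 118.0 146.0 tcp [557.9 153.8 128.3] px 303.9139784946237 298 312
```

Request:
apply_moves(
  increments="-0.072 0.042 -0.004 0 0 -0.03; -0.143 0.084 -0.008 0 0 -0.059; -0.215 0.126 -0.012 0 0 -0.089; -0.287 0.167 -0.016 0 0 -0.118; -0.359 0.209 -0.02 0 0 -0.148; -0.38 0.281 -0.004 0 0 -0.168; -0.401 0.353 0.013 0 0 -0.188; -0.422 0.425 0.03 0 0 -0.209; -0.444 0.496 0.047 0 0 -0.229; -0.444 0.496 0.047 0 0 -0.229",
)

```text
t: 58.4
tool_pos: [600.4, -46.7, 112.0]
tcp_rot: [-0.0, 0.678, 0.735, -0.001]
ft_force: [0.1, -1.2, -3.2]
gripper_width: 14.9
```

Request:
apply_moves(
  increments="0 0 0 0 0 0; 0 0 0 0 0 0; 0 0 0 0 0 0; 0 0 0 0 0 0; 0 0 0 0 0 0",
)

```text
t: 58.82
tool_pos: [599.3, -40.2, 115.3]
tcp_rot: [0.0, 0.676, 0.737, -0.0]
ft_force: [-0.1, 0.7, -1.9]
gripper_width: 15.3
```

Run:
```python
from arc import *
o=observe();print(o["t"],o["ft_force"],o["gripper_width"])
x,y=slot(1,33)
plan([(x,y,30,1.656,22),(x,y,18,1.656,4)],hold=2)
```

```text
58.8167 [-0.11197328  0.68517672 -1.89023962] 15.337938470745607
from [599.3 -40.2 115.3] 1.658
-0.001 0 0.071 0 0 0; -0.002 0 0.142 0 0 0; -0.004 -0.001 0.213 0 0 0; -0.005 -0.001 0.284 0 0 0; -0.005 -0.001 0.298 0 0 0; -0.005 -0.001 0.311 0 0 0; -0.005 -0.001 0.324 0 0 0; -0.005 -0.001 0.324 0 0 0; -0.005 -0.001 0.324 0 0 0
```

Request:
apply_moves(
  increments="-0.001 0 0.071 0 0 0; -0.002 0 0.142 0 0 0; -0.004 -0.001 0.213 0 0 0; -0.005 -0.001 0.284 0 0 0; -0.005 -0.001 0.298 0 0 0; -0.005 -0.001 0.311 0 0 0; -0.005 -0.001 0.326 0 0 0; -0.005 -0.001 0.326 0 0 0; -0.005 -0.001 0.326 0 0 0",
)

```text
t: 59.57
tool_pos: [600.1, -42.4, 18.3]
tcp_rot: [0.001, 0.676, 0.737, 0.0]
ft_force: [-0.9, -0.7, -1.9]
gripper_width: 14.7
```

Request:
apply_moves(
  increments="0 0 0 0 0 0; 0 0 0 0 0 0; 0 0 0 0 0 0; 0 0 -0.04 0 0 0; 0 0 -0.1 0 0 0; 0 0 -0.18 0 0 0; 0 0 -0.27 0 0 0; 0 0 -0.36 0 0 0; 0 0 -0.43 0 0 0; 0 0 -0.43 0 0 0",
  hand=0.5,
)

```text
t: 60.4
tool_pos: [602.4, -41.8, 152.1]
tcp_rot: [0.003, 0.676, 0.737, 0.003]
ft_force: [0.7, -0.1, 0.4]
gripper_width: 42.7
```

Run:
```python
from arc import *
o=observe();print(o["t"],o["ft_force"],o["gripper_width"],o["joints"])
plan([(500,-140,170,.85),(404.5,-172,140,.085)],hold=4)
heads("scene",(580,680,-330,0))
g=cam("scene");heads("top",(580,680,-330,0))
u,v=proj(g,[610,-150,50]).astype(int);save(g,"s9.png",(u-85,v-70,u+85,v+70),4)
handle("top")
```

```text
60.4 [ 0.70846226 -0.0726599   0.42686504] 42.67835186687361 [ 0.6546139   0.6310209  -0.89455714  1.73239474  0.56262748  1.04632084
 -0.34981033]
from [602.4 -41.8 152.1] 1.656
-0.037 -0.046 -0.008 0.003 0 0.032; -0.074 -0.092 -0.016 0.003 0 0.064; -0.111 -0.138 -0.023 0.003 0 0.096; -0.148 -0.184 -0.031 0.003 0 0.128; -0.186 -0.23 -0.039 0.003 0 0.16; -0.223 -0.276 -0.047 0.003 0 0.193; -0.26 -0.321 -0.055 0.003 -0.001 0.225; -0.297 -0.367 -0.062 0.003 -0.001 0.257; -0.308 -0.414 -0.048 0.003 -0.001 0.291; -0.319 -0.461 -0.035 0.003 -0.001 0.326
-0.046 -0.015 0.014 0 0 0.035; -0.091 -0.029 0.029 0 0 0.07; -0.137 -0.044 0.043 0 0 0.104; -0.183 -0.058 0.057 0 0 0.139; -0.229 -0.073 0.071 0 0 0.174; -0.229 -0.073 0.071 0 0 0.174; -0.229 -0.073 0.071 0 0 0.174; -0.229 -0.073 0.071 0 0 0.174; -0.229 -0.073 0.071 0 0 0.174
scene 67 top 72.4 rect [600.2 -38.5] [32.3 15.2] 89.9
scene 103 top 71.6 rect [ 605.9 -108.1] [15.6 34.1] 2.1
scene 173 top 71.3 rect [ 619.  -248.5] [15.3 80.9] 2.3
top 67 top 67.2 rect [ 664.5 -254.8] [ 10.5 113.9] 7.9
top 61 top 74.2 rect [ 614.1 -228.2] [14.1 29.6] 1.6
top 66 top 74.0 rect [ 618.6 -273.9] [15.9 31.4] 9.6
top 21 top 71.8 rect [596.  -31.8] [16.  10.2] 27.4
top 17
 mean [ 406.8 -160.2   73.5] [ 402.8 -168.    68.3] [ 412.5 -154.3   81.9] arc miss/angle (np.float64(12.232370711929423), np.float64(2.4)) [ 404.1 -172.7   66.8]
```

View pics/s9.png

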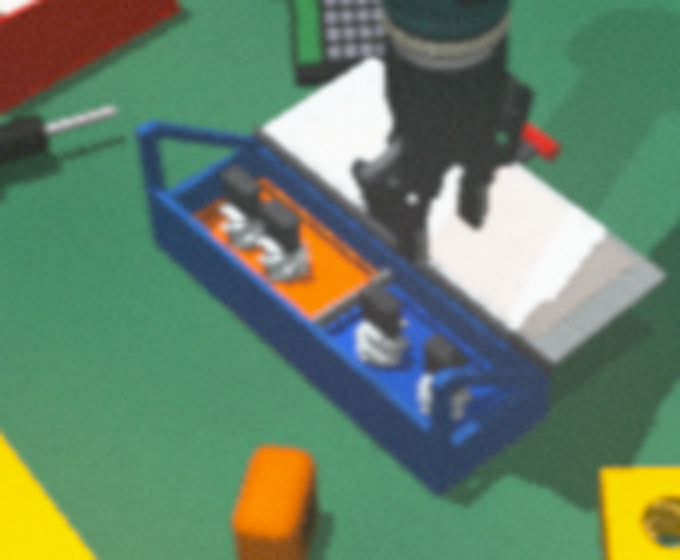

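All four studs stand upright: two in the orange tray (crop ≈ (240,205), (283,240)) and two in the blue one ((380,325), (442,375)), with the flap lying open. Now to the handle.

Request:
apply_moves(
  increments="-0.037 -0.046 -0.008 0 0 0.032; -0.074 -0.092 -0.016 0 0 0.064; -0.111 -0.138 -0.023 0 0 0.096; -0.148 -0.184 -0.031 0 0 0.128; -0.186 -0.23 -0.039 0 0 0.16; -0.223 -0.276 -0.047 0 0 0.193; -0.26 -0.321 -0.055 0 0 0.225; -0.297 -0.367 -0.062 0 0 0.257; -0.308 -0.414 -0.048 0 0 0.291; -0.319 -0.461 -0.035 0 0 0.326",
  hand=0.2,
)

```text
t: 61.43
tool_pos: [468.4, -150.4, 155.8]
tcp_rot: [-0.001, 0.951, 0.308, -0.001]
ft_force: [0.3, -0.3, -0.8]
gripper_width: 68.0
```

Request:
apply_moves(
  increments="-0.046 -0.015 0.014 0 0 0.035; -0.091 -0.029 0.029 0 0 0.07; -0.137 -0.044 0.043 0 0 0.104; -0.183 -0.058 0.057 0 0 0.139; -0.229 -0.073 0.071 0 0 0.174; -0.229 -0.073 0.071 0 0 0.174; -0.229 -0.073 0.071 0 0 0.174; -0.229 -0.073 0.071 0 0 0.174; -0.229 -0.073 0.071 0 0 0.174",
)

```text
t: 62.18
tool_pos: [402.4, -172.2, 135.6]
tcp_rot: [-0.0, 0.999, 0.044, 0.0]
ft_force: [0.4, 0.0, 0.1]
gripper_width: 68.5
```

Run:
```python
from arc import *
o=observe();print(o["t"],o["ft_force"],o["gripper_width"],o["joints"].round(2))
plan([(404.5,-172,60,.085,22),(404.5,-172,24,.085,10)],hold=3)
handle("scene")
```

```text
62.1833 [0.37241112 0.02416255 0.10205447] 68.50915876074309 [ 0.88  0.28 -0.62  2.13  0.23  0.79 -1.37]
from [ 402.4 -172.2  135.6] 0.088
0.002 0 0.063 0 0 0; 0.003 0 0.126 0 0 0; 0.005 0 0.189 0 0 0.001; 0.007 0 0.252 0 0 0.001; 0.007 0 0.282 0 0 0.001; 0.007 0 0.312 0 0 0.001; 0.007 0 0.342 0 0 0.001; 0.007 0 0.372 0 0 0.001; 0.007 0 0.372 0 0 0.001; 0.007 0 0.372 0 0 0.001
0 0 0 0 0 0
scene 21
 mean [ 413.3 -171.8   73.4] [ 409.1 -184.4   68.8] [ 419.7 -158.9   77.1] arc miss/angle (np.float64(6.300044749954731), np.float64(2.39)) [ 404.2 -172.7   68.3]
```

Request:
apply_moves(
  increments="0.002 0 0.063 0 0 0; 0.003 0 0.126 0 0 0; 0.005 0 0.189 0 0 0.001; 0.007 0 0.252 0 0 0.001; 0.01 0 0.282 0 0 0.001; 0.01 0 0.312 0 0 0.001; 0.01 0 0.342 0 0 0.001; 0.01 0 0.375 0 0 0.001; 0.01 0 0.375 0 0 0.001; 0.01 0 0.375 0 0 0.001",
)

```text
t: 63.07
tool_pos: [404.3, -172.3, 22.8]
tcp_rot: [-0.0, 0.999, 0.041, -0.0]
ft_force: [-0.6, -0.8, -0.3]
gripper_width: 68.0
```

Request:
apply_moves(
  increments="0 0 0 0 0 0; 0 0 0 0 0 0; 0 0 0 0 0 0; 0 0 0 0 0 0; 0 0 0 0 0 0; 0 0 0 0 0 0; 0 0 0 0 0 0",
  hand=1,
  squeeze=50,
)

```text
t: 63.65
tool_pos: [404.7, -171.3, 23.8]
tcp_rot: [-0.0, 0.999, 0.041, 0.0]
ft_force: [-2.5, 4.4, 7.7]
gripper_width: 35.0
```

Run:
```python
from arc import *
print(observe()["ft_force"],observe()["gripper_width"])
p,psi,r=start(); o=p-hp(2.4,42); print('off',o)
plan([(*(hp(a,42)+o),.085,60) for a in np.linspace(2.4,-.01,31)[1:]],hold=0)
```

```text
[-2.49347605  4.42942122  7.71279966] 35.01372688798114
off [ 0.57367837  1.40721305 -0.97741637]
from [ 404.7 -171.3   23.8] 0.083
0.005 0 -0.04 0 0 -0.001; 0.013 0 -0.079 0 0 -0.001; 0.024 0 -0.118 0 0 -0.001; 0.038 0 -0.155 0 0 -0.001; 0.055 0 -0.192 0 0 -0.001; 0.075 0 -0.227 0 0 -0.001; 0.098 0 -0.26 0 0 -0.001; 0.123 0 -0.291 0 0 -0.001; 0.151 0 -0.32 0 0 -0.001; 0.181 -0.001 -0.347 0 0 -0.001
0.032 0 -0.024 0 0 0; 0.066 0 -0.046 0 0 0; 0.101 0 -0.065 0 0 0; 0.138 0 -0.081 0 0 0; 0.176 0 -0.094 0 0 0; 0.215 0 -0.103 0 0 0; 0.255 0 -0.11 0 0 0; 0.295 0 -0.113 0 0 0; 0.335 0 -0.114 0 0 0; 0.375 0 -0.111 0 0 0
0.04 0 0.006 0 0 0; 0.079 0 0.016 0 0 0; 0.117 0 0.028 0 0 0; 0.154 0 0.043 0 0 0; 0.19 0 0.062 0 0 0; 0.224 0 0.083 0 0 0; 0.256 0 0.107 0 0 0; 0.286 0 0.133 0 0 0; 0.314 0 0.162 0 0 0; 0.34 0 0.193 0 0 0
```

Request:
apply_moves(
  increments="0.005 0 -0.04 0 0 0; 0.013 0 -0.079 0 0 0; 0.024 0 -0.118 0 0 0; 0.038 0 -0.155 0 0 0; 0.055 0 -0.192 0 0 0; 0.075 0 -0.227 0 0 0; 0.098 0 -0.26 0 0 0; 0.123 0 -0.291 0 0 0; 0.151 0 -0.32 0 0 0; 0.181 0 -0.347 0 0 0",
)

```text
t: 64.48
tool_pos: [455.7, -166.8, 126.6]
tcp_rot: [-0.001, 0.999, 0.041, -0.003]
ft_force: [-2.6, 3.7, -5.8]
gripper_width: 34.3
```

Request:
apply_moves(
  increments="0.032 0 -0.024 0 0 0; 0.066 0 -0.046 0 0 0; 0.101 0 -0.065 0 0 0; 0.138 0 -0.081 0 0 0; 0.176 0 -0.094 0 0 0; 0.215 0 -0.103 0 0 0; 0.255 0 -0.11 0 0 0; 0.295 0 -0.113 0 0 0; 0.335 0 -0.114 0 0 0; 0.375 0 -0.111 0 0 0",
)

```text
t: 65.32
tool_pos: [571.2, -156.8, 162.4]
tcp_rot: [-0.0, 0.999, 0.042, -0.0]
ft_force: [-5.1, 4.6, 10.1]
gripper_width: 34.7
```

Request:
apply_moves(
  increments="0.04 0 0.006 0 0 0; 0.079 0 0.016 0 0 0; 0.117 0 0.028 0 0 0; 0.154 0 0.043 0 0 0; 0.19 0 0.062 0 0 0; 0.224 0 0.083 0 0 0; 0.256 0 0.107 0 0 0; 0.286 0 0.133 0 0 0; 0.314 0 0.162 0 0 0; 0.34 0 0.193 0 0 0",
)

```text
t: 66.15
tool_pos: [678.1, -147.5, 106.9]
tcp_rot: [-0.001, 0.999, 0.042, 0.006]
ft_force: [4.2, 5.4, 10.1]
gripper_width: 34.7
```

Run:
```python
from arc import *
o=observe();print(o["t"],o["ft_force"],o["gripper_width"],start()[0]-hp(0,42));handle("scene");handle("top");print(observe()["ft_force"],start()[0]-hp(0,42))
```

```text
66.15 [ 4.18167886  5.41887852 10.10842117] 34.747697276829896 [7.22414535 2.43844004 1.59639208]
scene 1
top 21
 mean [ 663.4 -142.3  164.3] [ 660.1 -151.6  155.8] [ 668.4 -132.3  196.1] arc miss/angle (np.float64(6.544719923480338), np.float64(0.01)) [ 670.  -150.   148.5]
[7.10269116 3.92030228 6.39959461] [8.12449494 2.4967371  0.35785785]
```

Request:
apply_moves(
  increments="0 0 0.01 0 0 0; 0 0 0.02 0 0 0; 0 0 0.02 0 0 0; 0 0 0.02 0 0 0; 0 0 0.02 0 0 0",
)

```text
t: 66.67
tool_pos: [681.6, -147.3, 102.9]
tcp_rot: [-0.001, 0.999, 0.042, 0.01]
ft_force: [12.1, 4.4, 9.8]
gripper_width: 34.3
```

Run:
```python
from arc import *
o=observe();print(o["t"],o["ft_force"],o["gripper_width"],start()[0]-hp(0,42))
```

```text
66.6667 [12.09827568  4.38266286  9.79202381] 34.33317070651764 [10.68708079  2.70926704 -2.44968179]
```

Run:
```python
from arc import *
g=cam("top");c=cloud(g)
sat=np.ptp(g["pixels"].astype(int),axis=2)
q=c[(c[...,2]>40)&(c[...,2]<145)&(c[...,0]>480)&(c[...,0]<720)&(c[...,1]>-320)&(c[...,1]<25)&(sat<60)&(g["pixels"].min(2)>100)]
for _ in range(4):
    A=np.c_[q[:,:2],np.ones(len(q))];k=np.linalg.lstsq(A,q[:,2],rcond=None)[0];r=q[:,2]-A@k;q=q[abs(r)<max(4,1.5*r.std())]
X=(q-H)@ex;print(len(q),'slope',np.degrees(np.arctan(np.hypot(k[0],k[1]))),r.std(),np.percentile(X,[.5,99.5]),np.percentile(q[:,2],[1,99]))
s=cam("scene");u,v=proj(s,[640,-150,110]).astype(int)
a=s["pixels"][v-60:v+60,u-80:u+80];u,v=proj(g,[640,-150,110]).astype(int);b=g["pixels"][v-60:v+60,u-80:u+80]
cv2.imwrite("pics/s10.png",cv2.resize(np.vstack([a,b])[...,::-1],(480,600+120),interpolation=cv2.INTER_CUBIC)[:600*2])
print(observe()["ft_force"],start()[0]-hp(0,42))
```

```text
1364 slope 41.19165926059095 2.1738637303509973 [ 5.51441353 95.38198364] [ 59.38032857 138.59598445]
[12.7009128   4.66610144 10.18549057] [10.67863005  2.72122388 -2.4665797 ]
```

View pics/s10.png

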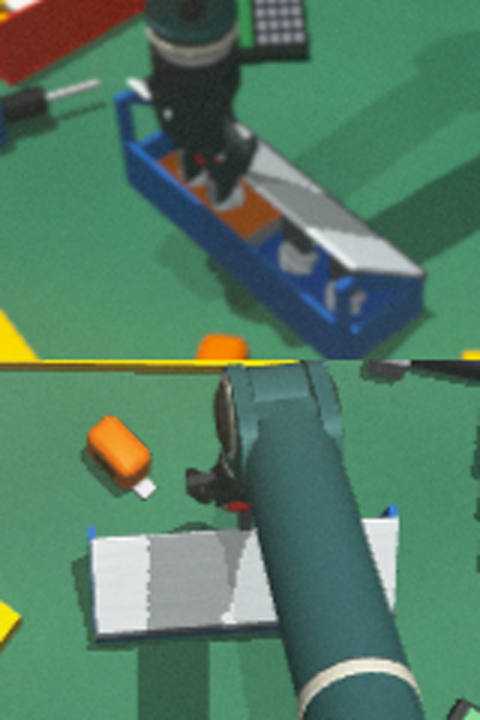

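The flap slope reads 41.2°, against 41.0° by the same method when it was shut at the start. The picture shows it closed over the standing studs, so I'm relieving the load and releasing.

Request:
apply_moves(
  increments="0.015 0 -0.005 0 0 0; 0.028 0 -0.01 0 0 0; 0.028 0 -0.01 0 0 0; 0.028 0 -0.01 0 0 0",
)

```text
t: 67.1
tool_pos: [682.2, -147.1, 101.1]
tcp_rot: [-0.001, 0.999, 0.042, 0.001]
ft_force: [-0.1, 5.5, 5.1]
gripper_width: 34.8
```

Request:
apply_moves(
  increments="0 0 0 0 0 0; 0 0 0 0 0 0; 0 0 0 0 0 0; 0 0 0 0 0 0; 0 0 -0.05 0 0 0; 0 0 -0.12 0 0 0; 0 0 -0.2 0 0 0; 0 0 -0.28 0 0 0; 0 0 -0.36 0 0 0; 0 0 -0.36 0 0 0",
  hand=0.1,
)

```text
t: 67.93
tool_pos: [683.8, -149.9, 214.8]
tcp_rot: [0.001, 0.999, 0.041, 0.005]
ft_force: [0.8, 0.6, 0.9]
gripper_width: 76.8
```

Run:
```python
from arc import *
o=observe();print(o["t"],o["ft_force"],o["gripper_width"],start()[0])
handle("scene");handle("top")
for n in("top","scene"):
    g=cam(n);c=cloud(g)
    sat=np.ptp(g["pixels"].astype(int),axis=2)
    q=c[(c[...,2]>40)&(c[...,2]<145)&(c[...,0]>480)&(c[...,0]<720)&(c[...,1]>-320)&(c[...,1]<25)&(sat<60)]
    for _ in range(4):
        A=np.c_[q[:,:2],np.ones(len(q))];k=np.linalg.lstsq(A,q[:,2],rcond=None)[0];r=q[:,2]-A@k;q=q[abs(r)<max(4,1.5*r.std())]
    X=(q-H)@ex;print(n,len(q),'slope',np.degrees(np.arctan(np.hypot(k[0],k[1]))),r.std(),np.percentile(X,[.5,99.5]))
```

```text
67.9333 [0.81832395 0.58833134 0.86985645] 76.80994457912166 [ 683.82118483 -149.8701386   214.8107099 ]
scene 40
 mean [ 674.6 -143.4  158.2] [ 667.3 -163.6  150. ] [ 678.9 -126.6  163.5] arc miss/angle (np.float64(1.2844817105665725), np.float64(0.015)) [ 669.5 -150.1  149.1]
top 45
 mean [ 669.8 -148.4  160.7] [ 663.9 -164.6  154.6] [ 678.6 -132.3  168.5] arc miss/angle (np.float64(2.4850093099394384), np.float64(0.0)) [ 670.9 -150.   147.3]
top 1412 slope 40.19919310006476 2.17049447978745 [ 0.85910392 97.93255969]
scene 1456 slope 34.481256622953076 11.276916539307262 [ 0.31396974 99.40297807]
```

Run:
```python
from arc import *
g=cam("scene");save(g,"final.png",k=1.5)
```

```text
(no output)
```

View pics/final.png

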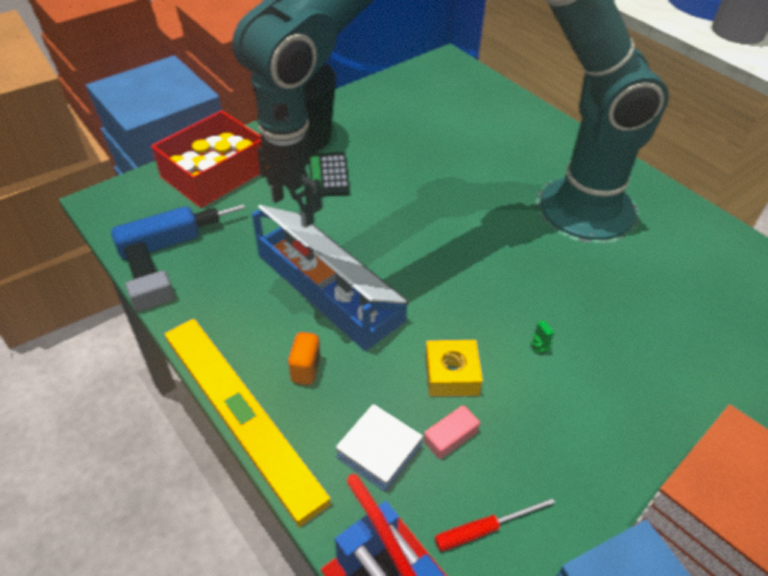

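The flap is shut over the standing studs (around (300–370, 250–310)), the bystanders and the green decoy are where they were, and the gripper hangs free. Handing in.

```bash
python3 -c "
from workcell import *
print(close_job())"
```

```text
the job is handed in; nothing more can be done
None
```

I opened the flap, tried all four studs in the test nut, and put each one away upright before taking the next. The first two ran about 12–14 mm down freely and went in the orange tray. The last two jammed at about 5 mm and went in the blue tray. I then shut the flap and handed the job in at about 68 s of the 210 s allowed.

**Last checks:**
- All four studs stood upright in their trays before closing, and the final picture shows them still standing.
- The shut flap's handle is within about 2 mm of where it was at the start. The flap's slope in the top view is 40.2°, against 41.0° then.
- The gripper was touching nothing at the end, and the bystanders and the green look-alike were not moved.

**What disagreed or went wrong:**
- **Fingertips:** they sat about 25 mm short of the reported tool point, so my first grips on the handle slipped. I measured the gap and went deeper after that.
- **Press limit:** the first left-hand stud briefly reached about 28 N against the 15 N asked, because I advanced too far before checking. The second stayed at about 11 N.
- **Nut:** it was knocked about 50 mm aside before the fourth try. I saw it in the images and re-aimed.
- **Shutting the flap:** about 16 N pushed along the flap on the gripper at the end of its swing. I eased it off before letting go.

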